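# Clear the grinder's slideway and shut its guard

## Task

A steel offcut has been left lying across the slideway of the small bench grinder. Pick it up and put it in the open metal tray, then push the grinder's sliding guard along over the wheel until its latch catches with a click and holds it shut. Push it home gently: do not ram it against its rubber buffer, and leave the other things on the bench where they are.

Things in the scene. Friction and masses are not known exactly. Their poses are not given: they have to be found in the camera images.
- grinder: The bench grinder, screwed down: a bed 180 mm (its x) by 400 mm (y), 70 mm high; origin at the centre of its underside. z up; the guard shuts towards its +y; -x faces the robot; the motor sticks out on +x, to x = 220 mm and 105 mm high. Two slideways flush with the bed run along y at x = -45 and 45 mm, each ending in a block 14 mm high whose near face is at y = 71 mm.
- wheel_top (a point): Middle of the bed, on top of the grinding wheel, 34 mm above the bed; axes as the grinder's. The wheel is 20 mm thick (x) and juts 48 mm to each side in y. Beyond it, from y = 65 mm on and x within 25 mm, stands the latch post with a spring pin, up to 90 mm above the bed. The post is screwed on by hand: its place along y differs by up to 24 mm each time and is not reported.
- guard (a joint): Travel of the guard along the grinder's +y in m, 0 = wide open. About 2 N of friction. From 90 to 115 mm on, a ramped tooth at its front lifts the spring pin and the resistance rises to 9 to 16 N; then the pin drops behind the tooth (the click: a sudden give of some mm) and holds it, at 117 to 143 mm by where the post sits. There it meets a hard rubber buffer that adds 8 N per mm.
- guard_push (a point): Point on the guard's flat upright rear face, mid-width, 46 mm above the bed; moves with it; axes as the grinder's: push towards +y. The guard is a steel hood 94 mm wide (x), 121 mm long (y), top 46 mm above the bed; at its rear a black tab 56 mm wide, 10 mm thick, flush with the rear wall, rises to 72 mm. Push face: 28 mm to each side of the point in x, 44 mm below to 26 mm above it.
- pin (a joint): Lift of the latch's spring pin in m: 0 = down (also so long as the tooth has not reached it), up to 0.006 as the tooth passes under it, 0 again when it has dropped behind the tooth.
- buffer (a joint): Squash of the hard rubber buffer on the latch post in m, 0 = untouched; 8 N per mm. The latched guard, let go, rests against it at about 0.6 mm; squashing it by over 2.5 mm is ramming.
- offcut_center (a point): Centre of the loose offcut, a plain square steel bar 60 x 14 x 14 mm, 90 g or so, lying flat on the bed across the -x slideway beside the wheel; its long side is its x axis, roughly along the grinder's x. On both sides of it (along y) there are at least 30 mm to the guard and to the end block.
- tray_in (a point): Centre of the inner floor (4 mm above the bench) of the open sheet-metal tray, 90 mm (x) by 110 mm (y) outside, walls 4 mm thick, 30 mm high; loose, on the bench at the robot's right, beside a closed box of like size; which of the two is nearer differs.
- case: Bystander: closed black box 85 x 100 x 45 mm, origin at the centre of its underside.
- nut: Bystander: steel nut, 24 mm across, 10 mm high, lying on the grinder's bed on the motor's side.
- spray: Bystander: upright spray can, 60 mm diameter, 170 mm high, origin at its foot.
- jar: Bystander: jar, 64 mm diameter, 75 mm high, origin at its foot.
- disc: Bystander: spare grinding wheel lying flat, 100 mm diameter, 16 mm thick.
- wrench: Bystander: wrench lying in front of the robot.
- driver: Bystander: screwdriver lying in front of the robot.
Things that resemble listed ones, but are neither listed nor needed, are in the scene too. There is more than one size of the part that bears offcut_center; the job needs the smallest. What is meant by the part that bears tray_in is not pink, and is the smaller of those in its own colour.

How it is judged (in metres and radians):
On the way, in this order (a step that is already met when the one before it is completed fails the run):
1. the offcut lies in the tray, let go (x of offcut_center in the frame of tray_in between -0.037 and 0.037 m and y of offcut_center in the frame of tray_in between -0.047 and 0.047 m and z of offcut_center in the frame of tray_in below 0.026 m and contact force between the fingers and offcut below 0.1 N), for 0.2 s.
2. the guard is home and the latch pin has dropped behind its tooth (value of joint guard above 0.11 m and value of joint pin below 0.0008 m and value of joint buffer above 0.0002 m), for 0.2 s.
At the end, for the whole second after the job is handed in: The offcut lies at rest inside the tray (its centre within the walls and less than 26 mm above the inner floor), and the guard is latched and at rest with nothing pushing it: pin down again (lift under 0.8 mm) and the guard held lightly against its buffer (squash over 0.2 mm, travel over 110 mm) (all of step 2 and x of offcut_center in the frame of tray_in between -0.037 and 0.037 m and y of offcut_center in the frame of tray_in between -0.047 and 0.047 m and z of offcut_center in the frame of tray_in below 0.026 m and velocity of joint guard between -0.01 and 0.01 m/s and linear speed of offcut below 0.02 m/s); the robot touches nothing.
It fails at once if the guard rammed against its buffer: the buffer squashed by more than 2.75 mm (22 N) (value of joint buffer above 0.00275 m).
It fails at once if a bystander moved by more than 40 mm (distance of any of case, nut, spray, jar, disc, wrench, driver from where it was at the start of the episode above 0.04 m).
It fails at once if the spray can or the jar tipped over (angle between any of spray, jar's own z axis and vertical above 0.5 rad).
It also fails if it takes over 61 s, if anything falls off the work surface, if the arm or the gripper's body presses on something with over 40 N, if the wrist force passes 120 N, or if a joint passes its speed limit or range.

## Robot

A 6-joint arm with a two-finger parallel gripper is mounted at the origin on the work surface. World frame = base frame: x ahead of the robot, y to its left, z up, the work surface at z = 0. Lengths are in m, angles in degrees, forces in N, time in s.
With the tool pointing down it reaches from about 0.4 to 0.825 m from the base axis. Payload 7 kg.
Tool frame: the origin (TCP) lies between the finger pads; the fingertips stand 19 mm ahead of it and the grasp point (between the pads) is the TCP (r.finger_overhang is the distance from the TCP to the fingertips, in m); z points along the fingers, y is the direction in which the jaws open and shut (so a half turn about z gives the same grasp; the last joint's range is limited). The gripper opens to 88 mm and grips with 3 to 60 N. Pads are 19 mm wide; open, the fingers measure 130 mm over their backs; the gripper's body (78 mm by 193 mm) begins 47 mm behind the grasp point.
Start: joints at [-58.092, 20.546, 0.682, 0, -70.136, -16.507], TCP at [0.179, -0.651, 0.213] pointing down, gripper open.
Joint ranges: [-176.03, 176.03], [-82.01, 121.73], [-58.28, 71.71], [-173.87, 95.51], [-174.79, -0.11], [-173.66, 173.66]. Speed limits (degrees/s): [136.94, 136.94, 172.46, 180, 180, 180].

## Interface

Orientations are given as [roll, pitch, yaw] about the fixed x, y, z axes, in that order (R = Rz(yaw) Ry(pitch) Rx(roll)).
In Python, from plant import r, optics gives the robot as it stands. The module is installed in compiled form; this text tells all that it offers.
- The arm moves only by the tool step_arm, never from a script. Its argument "increments" is a list of rows, each an object of numbers: "tx", "ty", "tz": the shift along the world's x, y, z in mm; "ax", "ay", "az": the turn, a rotation vector about the world's x, y, z in degrees; "claw": the gripper command: -1 is shut, 1 is fully open, values between are in proportion. In form: [{"tx": .., "ty": .., "tz": .., "ax": .., "ay": .., "az": .., "claw": ..}, ...]. A call has 1 to 12 rows; each row shifts and turns the commanded pose from where the row before left it; what a row does not reach is not made up. A row lasts 1/10 s, in which the tool goes at most 50 mm and 8.59 degrees, less where a joint would pass 70% of its speed; a pose out of reach is approached as far as the arm can. A call with a gripper value outside its range is refused whole. The fingers move at their own pace and stop on an object; "newtons" is the grip in N (left out, the last holds). Time passes only in rows, so rows that do not move let the fingers close. It gives the time, the measured TCP pose, the force and the opening at its end, in the units of the state.
- r.get_state(): the state, without advancing time (a new reading comes with each control period).
- optics.capture(name): name is "scene" or "top" or "wrist"; returns a dict with "image" (384x512x3 uint8, blue, green, red), "depth" (384x512 float32, m along the optical axis (not along the pixel's ray), 0 where there is no reading), "fx", "fy", "cx", "cy" (pixels), "R" (3x3) and "t" (3): a world point X has camera coordinates R X + t. Camera axes: x right, y down, z forward; pixel columns grow to the right and rows downward; lengths in m; the calibration is good to about 2 mm. A picture is of the moment at which its call begins.
- r.close_job(): hands the job in, once; it reports no verdict.
The state is a dict: "time_s": time; "joints": joint angles; "qd": joint speeds; "joint_torque": joint torques, N m; "tcp_pos": TCP position; "eef_rot": TCP orientation; "contact_force": force on the tool from outside, world axes, zero at the start; "moment": the same for the moment, N m; "gripper_width": finger opening in m.
Only numpy, scipy, OpenCV 4.12 (cv2) and the standard library are available. Lean on these libraries where they do the work, as an engineer would, in place of code of your own. Each camera call takes 0.05 s, during which the arm holds its last target. There are 200 camera calls.

## Working session

There is one attempt and no reset: what is moved stays moved. The work goes in short steps, Python scripts to look and compute and a tool call to move; the robot and the scene stay as the last step left them, time stands still between calls to the robot, and variables do not carry over. Pictures are saved under pics/ and viewed, about 8 in all and at most 12, crops included, and the job is handed in when it is done.

Besides the shell and the picture viewer there is one more tool, called after ">>>" as name([rows], argument=value, ...), one row to a line, values as JSON. step_arm: Moves the arm, as the interface text tells. Its arguments: {"type":"object","properties":{"increments":{"type":"array","items":{"type":"object","properties":{"tx":{"type":"number"},"ty":{"type":"number"},"tz":{"type":"number"},"ax":{"type":"number"},"ay":{"type":"number"},"az":{"type":"number"},"claw":{"type":"number"}}}},"newtons":{"type":"number"}},"required":["increments"]}

```bash
mkdir -p pics; cat > h.py <<'E'
import numpy as np, cv2
from plant import r, optics
def cap(n):
    c=optics.capture(n); np.savez(''+n+'.npz',**c); return c
def load(n): return dict(np.load(''+n+'.npz'))
def px(c,u,v,z=None):
    "world point at pixel; z: intersect with plane of that height"
    d=np.array([(u-c['cx'])/c['fx'],(v-c['cy'])/c['fy'],1.])
    R,t=c['R'],c['t']; o=-R.T@t; w=R.T@d
    if z is None:
        k=c['depth'][int(round(v)),int(round(u))]
    else: k=(z-o[2])/w[2]
    return o+k*w
def proj(c,X):
    p=c['R']@np.asarray(X)+c['t']; return p[0]/p[2]*c['fx']+c['cx'],p[1]/p[2]*c['fy']+c['cy']
def cloud(c):
    v,u=np.mgrid[0:384,0:512]; z=c['depth']
    P=np.stack([(u-c['cx'])/c['fx']*z,(v-c['cy'])/c['fy']*z,z],-1)
    return (P-c['t'])@c['R']
E
python3 - <<'E'
from h import *
a=cap('scene');b=cap('top')
for n,c in(('scene',a),('top',b)):
    cv2.imwrite(f'pics/{n}0.png',cv2.resize(c['image'],(800,600),interpolation=cv2.INTER_CUBIC))
    print(n,-c['R'].T@c['t'],c['fx'])
print(r.get_state())
E
```

```text
scene [0.93552661 0.84258435 1.40495867] 479.8284782069969
top [0.29551787 0.03194603 1.20717068] 415.8047696681656
{'time_s': 0.1, 'joints': array([-5.80910947e+01,  2.05861749e+01,  6.37866325e-01, -1.70413494e-02,
       -7.01380137e+01, -1.65061443e+01]), 'qd': array([ 0.06240718, -0.16054031,  0.16373526,  0.07283488, -0.00663823,
       -0.03539733]), 'joint_torque': array([-3.44963664e-03, -5.84161341e+01,  2.93748182e+01,  7.01553985e+00,
        1.01635771e-02, -6.36608070e-05]), 'tcp_pos': array([ 0.17910599, -0.65030446,  0.21202287]), 'eef_rot': array([ 1.79912683e+02, -9.16720648e-03, -1.64603034e+02]), 'contact_force': array([-0.1956892 , -0.13068539, -0.31122987]), 'moment': array([ 0.00949234, -0.02031814, -0.02424908]), 'gripper_width': 0.0877031008389948}
```

View pics/top0.png

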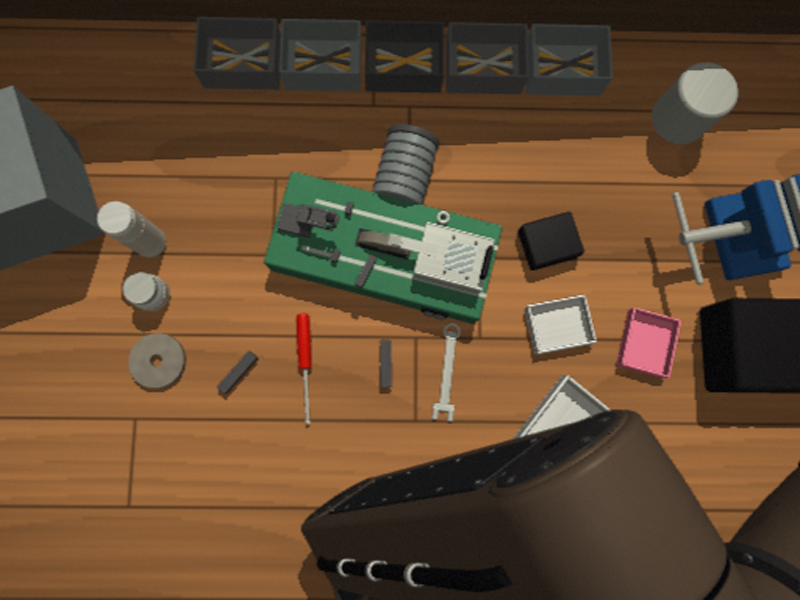

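View pics/scene0.png

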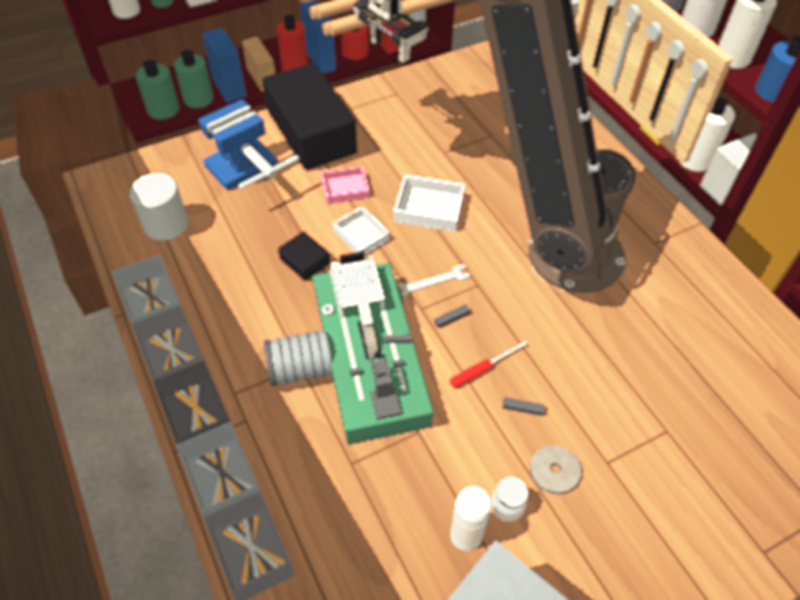

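The top view shows the grinder with its guard at (455,255), the offcut across the slideway at (366,270), and the small white tray at (560,325). The larger white tray is at (565,405) and the black case at (550,240). Two other bars lie on the bench. Next I'll measure these.

```bash
cat > m.py <<'E'
from h import *
c=load('top'); P=cloud(c); im=c['image'].astype(int); hsv=cv2.cvtColor(c['image'],cv2.COLOR_BGR2HSV)
g=(hsv[...,0]>60)&(hsv[...,0]<90)&(hsv[...,1]>120)&(P[...,2]>.055)&(P[...,2]<.085)
print('bed z',np.median(P[g][:,2]),g.sum())
q=P[g][:,:2].astype(np.float32); (cx,cy),(w,h),a=cv2.minAreaRect(q*1000); print('bed rect',cx,cy,w,h,a)
def rect(u0,v0,u1,v1,z0,z1,name):
    s=P[int(v0/1.5625):int(v1/1.5625),int(u0/1.5625):int(u1/1.5625)].reshape(-1,3)
    s=s[(s[:,2]>z0)&(s[:,2]<z1)]
    print(name,len(s),np.round(cv2.minAreaRect((s[:,:2]*1000).astype(np.float32)),1).tolist() if 0 else cv2.minAreaRect((s[:,:2]*1000).astype(np.float32)), np.percentile(s[:,2],[5,50,95]).round(4))
rect(515,280,605,365,.012,.06,'tray')
rect(515,365,610,440,.012,.06,'bigtray?')
rect(510,205,590,275,.03,.06,'case')
rect(375,330,400,400,.006,.04,'bar1')
rect(210,345,262,400,.006,.04,'bar2')
rect(350,245,385,295,.077,.09,'offcut')
rect(405,210,500,300,.105,.125,'guard')
E
python3 m.py
python3 - <<'E'
from h import *
c=load('top'); cr=c['image'][105:210,165:325]
cv2.imwrite('pics/g0.png',cv2.resize(cr,None,fx=5,fy=5,interpolation=cv2.INTER_CUBIC))
E
```

```text
bed z 0.07048239063445105 3565
bed rect 521.1978149414062 -177.1766357421875 831.2650146484375 176.75201416015625 75.7686996459961
tray 314 ((440.9370422363281, -294.87359619140625), (90.21127319335938, 112.32440948486328), 11.361895561218262) [0.0142 0.0286 0.0331]
bigtray? 350 ((297.78369140625, -275.63427734375), (79.81129455566406, 171.4352264404297), 17.273038864135742) [0.0137 0.0394 0.0463]
case 1002 ((597.6484375, -280.3299255371094), (85.86979675292969, 102.75908660888672), 16.23163414001465) [0.0386 0.0451 0.0489]
bar1 222 ((364.5703125, 23.287158966064453), (33.29866027832031, 125.23246765136719), 89.07907104492188) [0.0151 0.0205 0.0243]
bar2 258 ((352.48443603515625, 301.7322692871094), (82.987548828125, 87.647216796875), 5.252774238586426) [0.0074 0.0203 0.0246]
offcut 126 ((536.1774291992188, 63.284088134765625), (22.249818801879883, 81.93907165527344), 63.42125701904297) [0.0791 0.0846 0.0884]
guard 1561 ((549.6602783203125, -74.05294036865234), (151.3583221435547, 95.38768005371094), 75.26622772216797) [0.1122 0.1162 0.1197]
```

View pics/g0.png

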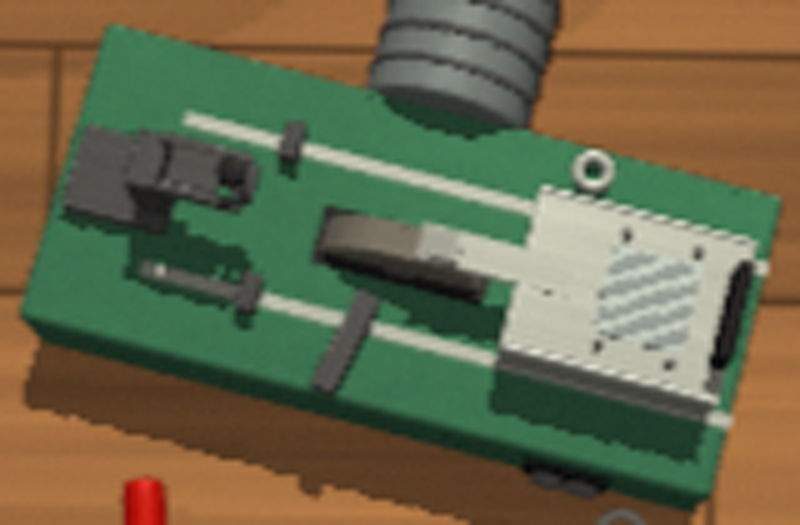

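The crop shows these points:
- **Bed top corners:** (110,25), (780,198), (697,498) and (22,316).
- **Offcut:** runs from (369,296) to (327,386).
- **Guard rear tab:** (735,315).
- **Latch post pin:** (235,175).
- **-x end block:** (247,292).

```bash
cat > g.py <<'E'
from h import *
c=load('top')
f=lambda u,v,z: px(c,165+(u+.5)/5-.5,105+(v+.5)/5-.5,z)
K=[f(*k,.07) for k in((110,25),(780,198),(697,498),(22,316))]
K=np.array(K); print((K*1000).round(1)); print('sides',[round(np.linalg.norm(K[i]-K[(i+1)%4])*1000,1) for i in range(4)])
ctr=K.mean(0)[:2]; 
ey=(K[0]-K[1]+K[3]-K[2])[:2]; ey/=np.linalg.norm(ey); ex=np.array([ey[1],-ey[0]])
print('grinder',ctr*1000,'yaw',np.degrees(np.arctan2(ex[1],ex[0])))
def G(p): d=p[:2]-ctr; return (np.array([d@ex,d@ey])*1000).round(1)
for n,u,v,z in(('off top',369,296,.084),('off bot',327,386,.084),('off cornTL',361,293,.084),('TR',379,297,.084),('BL',312,384,.084),('BR',333,391,.084),('tabTop',742,265,.142),('tabBot',723,365,.142),('guardRearTop',764,258,.116),('rearBot',716,398,.116),('block near',259,300,.084),('frontTL',545,190,.116),('wheel',400,240,.104),('nut',593,170,.08),('post pin',235,175,.16)):
    p=f(u,v,z); print(n,(p*1000).round(1),'G',G(p))
E
python3 g.py
python3 - <<'E'
from h import *
c=load('top')
f=lambda u,v,z: px(c,(u+.5)/1.5625-.5,(v+.5)/1.5625-.5,z)
# other bars & trays (floor)
for n,u,v,z in(('b1a',386,340,.02),('b1b',387,390,.02),('b2a',254,354,.02),('b2b',223,392,.02)): print(n,(f(u,v,z)*1000).round(1))
cr=c['image'][170:285,320:440]
cv2.imwrite('pics/t0.png',cv2.resize(cr,None,fx=5,fy=5,interpolation=cv2.INTER_CUBIC))
E
```

```text
[[ 709.3  203.5   70. ]
 [ 612.9 -178.7   70. ]
 [ 441.1 -129.5   70. ]
 [ 538.8  246.2   70. ]]
sides [np.float64(394.1), np.float64(178.7), np.float64(388.2), np.float64(175.7)]
grinder [575.50816606  35.368112  ] yaw -14.362591452125832
off top [549.7  53.   84. ] G [-29.4  10.7]
off bot [498.8  75.3  84. ] G [-84.2  19.6]
off cornTL [551.3  57.5  84. ] G [-28.9  15.4]
TR [549.2  47.5  84. ] G [-28.5   5.2]
BL [499.8  83.5  84. ] G [-85.3  27.9]
BR [496.1  71.9  84. ] G [-86.   15.7]
tabTop [ 556.  -144.5  142. ] G [  25.7 -179.1]
tabBot [ 502.1 -133.7  142. ] G [ -29.1 -182. ]
guardRearTop [ 566.4 -160.8  116. ] G [  39.9 -192.3]
rearBot [ 489.2 -133.8  116. ] G [ -41.7 -185.3]
block near [546.6 113.7  84. ] G [-47.4  68.7]
frontTL [602.7 -42.2 116. ] G [ 45.5 -68.4]
wheel [576.7  36.2 104. ] G [0.9 1.1]
nut [624.8 -71.6  80. ] G [ 74.3 -91.4]
post pin [595.9 122.2 160. ] G [-1.8 89.2]
b1a [407.5  27.7  20. ]
b1b [317.1  24.8  20. ]
b2a [379.5 266.9  20. ]
b2b [310.9 319.2  20. ]
```

View pics/t0.png

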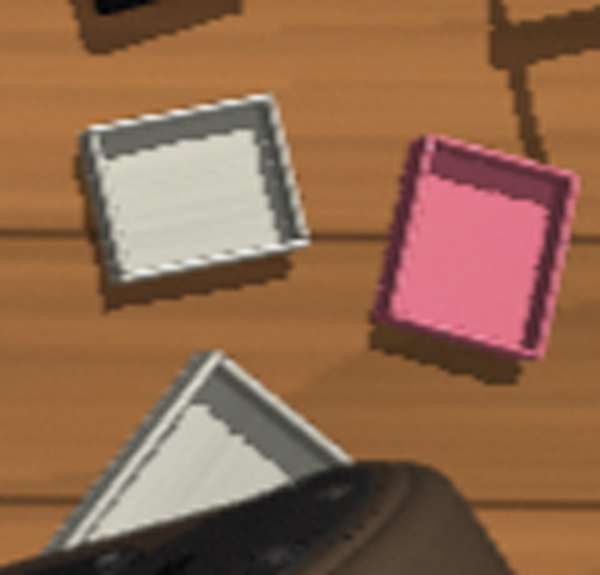

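The tray measures 90 x 112 mm, which matches the small white one: centre (441,-295) mm, yaw about 11°. The bar at the slideway is centred near (524,64) mm. I'll move to a hover above it for a close look.

>>> step_arm([
  {"tx":17,"ty":36,"az":-1.5,"claw":-0.2},
  {"tx":17,"ty":36,"az":-1.5},
  {"tx":17,"ty":36,"az":-1.5},
  {"tx":17,"ty":36,"az":-1.5},
  {"tx":17,"ty":36,"az":-1.5},
  {"tx":17,"ty":36,"az":-1.5},
  {"tx":17,"ty":36,"az":-1.5},
  {"tx":17,"ty":36,"az":-1.5},
  {"tx":17,"ty":36,"az":-1.5},
  {"tx":17,"ty":36,"az":-1.5},
], newtons=25)

```text
$.increments[0]: bad value
```

>>> step_arm([
  {"tx":16,"ty":36,"az":-1.5},
  {"tx":16,"ty":36,"az":-1.5},
  {"tx":16,"ty":36,"az":-1.5},
  {"tx":16,"ty":36,"az":-1.5},
  {"tx":16,"ty":36,"az":-1.5},
  {"tx":16,"ty":36,"az":-1.5},
  {"tx":16,"ty":36,"az":-1.5},
  {"tx":16,"ty":36,"az":-1.5},
  {"tx":16,"ty":36,"az":-1.5},
  {"tx":16,"ty":36,"az":-1.5},
  {},
  {},
])

```text
$.increments[0]: bad value
```

```bash
python3 - <<'E'
from h import *
c=cap('wrist'); print(-c['R'].T@c['t'], r.get_state()['joints'].round(1))
cv2.imwrite('pics/w0.png',cv2.resize(c['image'],(800,600),interpolation=cv2.INTER_CUBIC))
for X in((.5243,.0642,.084),(.5755,.0354,.104)): print(proj(c,X))
E
```

```text
[ 0.102758   -0.67072982  0.38407379] [-58.1  20.6   0.6  -0.  -70.1 -16.5]
(np.float64(650.544627822382), np.float64(514.7108805860062))
(np.float64(628.8254802074098), np.float64(550.7897463384105))
```

View pics/w0.png

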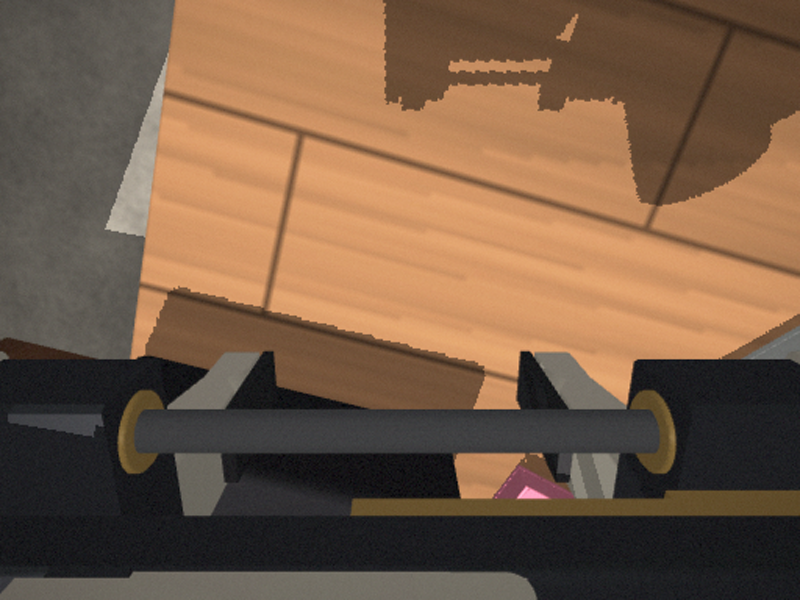

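The move was refused, so the arm didn't move and the wrist picture shows only bench. The rows probably need every field, so I'll try that.

>>> step_arm([
  {"tx":17,"ty":36,"tz":0,"ax":0,"ay":0,"az":-1.5,"claw":-0.2},
  {"tx":17,"ty":36,"tz":0,"ax":0,"ay":0,"az":-1.5,"claw":-0.2},
  {"tx":17,"ty":36,"tz":0,"ax":0,"ay":0,"az":-1.5,"claw":-0.2},
  {"tx":17,"ty":36,"tz":0,"ax":0,"ay":0,"az":-1.5,"claw":-0.2},
  {"tx":17,"ty":36,"tz":0,"ax":0,"ay":0,"az":-1.5,"claw":-0.2},
  {"tx":17,"ty":36,"tz":0,"ax":0,"ay":0,"az":-1.5,"claw":-0.2},
  {"tx":17,"ty":36,"tz":0,"ax":0,"ay":0,"az":-1.5,"claw":-0.2},
  {"tx":17,"ty":36,"tz":0,"ax":0,"ay":0,"az":-1.5,"claw":-0.2},
  {"tx":17,"ty":36,"tz":0,"ax":0,"ay":0,"az":-1.5,"claw":-0.2},
  {"tx":17,"ty":36,"tz":0,"ax":0,"ay":0,"az":-1.5,"claw":-0.2},
], newtons=25)

```text
time_s: 1.15
tcp_pos: [0.3495, -0.2892, 0.2129]
eef_rot: [-180.0, 0.0, -179.7]
contact_force: [1.1, -0.6, -0.2]
gripper_width: 0.0351
```

>>> step_arm([
  {"tx":16.5,"ty":36,"tz":0,"ax":0,"ay":0,"az":-1.5,"claw":-0.2},
  {"tx":16.5,"ty":36,"tz":0,"ax":0,"ay":0,"az":-1.5,"claw":-0.2},
  {"tx":16.5,"ty":36,"tz":0,"ax":0,"ay":0,"az":-1.5,"claw":-0.2},
  {"tx":16.5,"ty":36,"tz":0,"ax":0,"ay":0,"az":-1.5,"claw":-0.2},
  {"tx":16.5,"ty":36,"tz":0,"ax":0,"ay":0,"az":-1.5,"claw":-0.2},
  {"tx":16.5,"ty":36,"tz":0,"ax":0,"ay":0,"az":-1.5,"claw":-0.2},
  {"tx":16.5,"ty":36,"tz":0,"ax":0,"ay":0,"az":-1.5,"claw":-0.2},
  {"tx":16.5,"ty":36,"tz":0,"ax":0,"ay":0,"az":-1.5,"claw":-0.2},
  {"tx":16.5,"ty":36,"tz":0,"ax":0,"ay":0,"az":-1.5,"claw":-0.2},
  {"tx":16.5,"ty":34,"tz":0,"ax":0,"ay":0,"az":-1.5,"claw":-0.2},
  {"tx":0,"ty":0,"tz":0,"ax":0,"ay":0,"az":0,"claw":-0.2},
])

```text
time_s: 2.25
tcp_pos: [0.5158, 0.0705, 0.2122]
eef_rot: [-180.0, -0.0, 165.5]
contact_force: [0.1, -1.0, -0.3]
gripper_width: 0.0347
```

```bash
python3 - <<'E'
from h import *
c=cap('wrist'); print(-c['R'].T@c['t'], r.get_state()['joints'].round(1))
cv2.imwrite('pics/w1.png',cv2.resize(c['image'],(800,600),interpolation=cv2.INTER_CUBIC))
for X in((.5243,.0642,.084),(.5755,.0354,.104)): print(np.array(proj(c,X))*1.5625)
E
```

```text
[0.43905603 0.09068684 0.384306  ] [  29.3    5.9  -18.8   -0.   -65.4 -133.8]
[389.83219765 292.45753365]
[366.36850302 385.41278069]
```

View pics/w1.png

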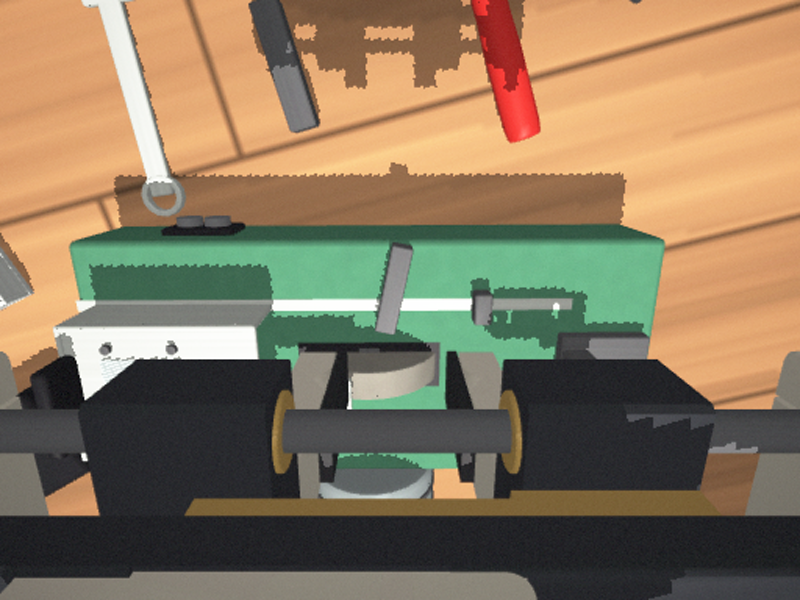

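The wrist view shows the bar's top face from (401,244) to (385,331). The slideway line is at y≈305, the end block at (483,308), and the guard front edge runs from (272,305) down to (257,325).

```bash
python3 - <<'E'
from h import *
c=load('wrist'); f=lambda u,v,z: px(c,(u+.5)/1.5625-.5,(v+.5)/1.5625-.5,z)
ctr=np.array([.5755,.0354]);a=np.radians(-14.4);ex=np.array([np.cos(a),np.sin(a)]);ey=np.array([-ex[1],ex[0]])
def s(n,u,v,z):
    p=f(u,v,z);d=p[:2]-ctr;print(n,(p*1000).round(1),'G',(np.array([d@ex,d@ey])*1000).round(1));return p
A=s('near',401,244,.084);B=s('far',385,331,.084);d=B-A;print('len',np.linalg.norm(d),np.degrees(np.arctan2(d[1],d[0])),(A+B)/2)
s('block',474,300,.084);s('bedL',72,243,.07);s('bedR',663,240,.07);s('slideL',100,306,.07);s('slideR',450,305,.07);s('guardfront',257,326,.116);s('post near',557,350,.115);s('b.',648,352,.1)
E
```

```text
near [494.9  79.   84. ] G [-88.9  22.2]
far [549.3  54.1  84. ] G [-30.1  11.6]
len 0.05979944949414165 -24.58954799503191 [0.52206892 0.06657908 0.084     ]
block [542.8 116.2  84. ] G [-51.8  70.1]
bedL [ 442.5 -132.4   70. ] G [ -87.1 -195.6]
bedR [538.  246.8  70. ] G [-88.9 195.4]
slideL [ 487.7 -133.    70. ] G [ -43.2 -184.9]
slideR [547.1 100.6  70. ] G [-43.8  56.1]
guardfront [515.5 -15.  116. ] G [-45.6 -63.7]
post near [575.8 155.8 115. ] G [-29.7 116.7]
b. [599.3 215.7 100. ] G [-21.8 180.6]
```

The two views agree: the bar is 59.8 mm long, centred at (522,66.6), with its axis at -24.6°. To clear the latch post I'll grip it 7 mm towards its near end, with the tool leaned 12° back.

>>> step_arm([
  {"tx":0,"ty":-1,"tz":-10,"ax":0,"ay":0,"az":-5,"claw":-0.2},
  {"tx":0,"ty":0,"tz":-15,"ax":-1.33,"ay":-3.77,"az":0,"claw":-0.2},
  {"tx":0,"ty":0,"tz":-15,"ax":-1.33,"ay":-3.77,"az":0,"claw":-0.2},
  {"tx":0,"ty":0,"tz":-15,"ax":-1.33,"ay":-3.77,"az":0,"claw":-0.2},
  {"tx":0,"ty":0,"tz":-15,"ax":0,"ay":0,"az":0,"claw":-0.2},
  {"tx":0,"ty":0,"tz":-15,"ax":0,"ay":0,"az":0,"claw":-0.2},
  {"tx":0,"ty":0,"tz":-12,"ax":0,"ay":0,"az":0,"claw":-0.2},
  {"tx":0,"ty":0,"tz":-8,"ax":0,"ay":0,"az":0,"claw":-0.2},
  {"tx":0,"ty":0,"tz":0,"ax":0,"ay":0,"az":0,"claw":-0.2},
])

```text
time_s: 3.2
tcp_pos: [0.5134, 0.0652, 0.107]
eef_rot: [-179.9, 11.9, 160.4]
contact_force: [0.8, 0.8, -1.1]
gripper_width: 0.0348
```

>>> step_arm([
  {"tx":2.5,"ty":4.5,"tz":0,"ax":0,"ay":0,"az":0,"claw":-0.2},
  {"tx":0,"ty":0,"tz":-7,"ax":0,"ay":0,"az":0,"claw":-0.2},
  {"tx":0,"ty":0,"tz":-7,"ax":0,"ay":0,"az":0,"claw":-0.2},
  {"tx":0,"ty":0,"tz":0,"ax":0,"ay":0,"az":0,"claw":-0.2},
])

```text
time_s: 3.6
tcp_pos: [0.5161, 0.0703, 0.0928]
eef_rot: [-180.0, 11.9, 160.4]
contact_force: [-0.3, -0.3, 0.5]
gripper_width: 0.0348
```

Close and lift slightly.

>>> step_arm([
  {"tx":0,"ty":0,"tz":0,"ax":0,"ay":0,"az":0,"claw":-1},
  {"tx":0,"ty":0,"tz":0,"ax":0,"ay":0,"az":0,"claw":-1},
  {"tx":0,"ty":0,"tz":0,"ax":0,"ay":0,"az":0,"claw":-1},
  {"tx":0,"ty":0,"tz":0,"ax":0,"ay":0,"az":0,"claw":-1},
  {"tx":0,"ty":0,"tz":5,"ax":0,"ay":0,"az":0,"claw":-1},
  {"tx":0,"ty":0,"tz":15,"ax":0,"ay":0,"az":0,"claw":-1},
  {"tx":0,"ty":0,"tz":20,"ax":0,"ay":0,"az":0,"claw":-1},
  {"tx":0,"ty":0,"tz":20,"ax":0,"ay":0,"az":0,"claw":-1},
  {"tx":0,"ty":0,"tz":20,"ax":0,"ay":0,"az":0,"claw":-1},
  {"tx":0,"ty":0,"tz":20,"ax":0,"ay":0,"az":0,"claw":-1},
  {"tx":0,"ty":0,"tz":20,"ax":0,"ay":0,"az":0,"claw":-1},
], newtons=25)

```text
time_s: 4.7
tcp_pos: [0.5166, 0.0708, 0.2152]
eef_rot: [179.9, 12.0, 160.4]
contact_force: [0.1, 0.6, -0.3]
gripper_width: 0.0004
```

The gripper closed to zero, so the grasp missed. I'll look.

```bash
python3 - <<'E'
from h import *
c=cap('wrist');t=cap('top')
w=c['image'][60:300,60:460]
a=cv2.resize(w,(800,480)); b=cv2.resize(t['image'][105:210,165:325],None,fx=5,fy=5,interpolation=cv2.INTER_CUBIC)
cv2.imwrite('pics/w2.png',cv2.resize(c['image'],(800,600),interpolation=cv2.INTER_CUBIC)); cv2.imwrite('pics/g2.png',b)
E
```

```text
(no output)
```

View pics/w2.png

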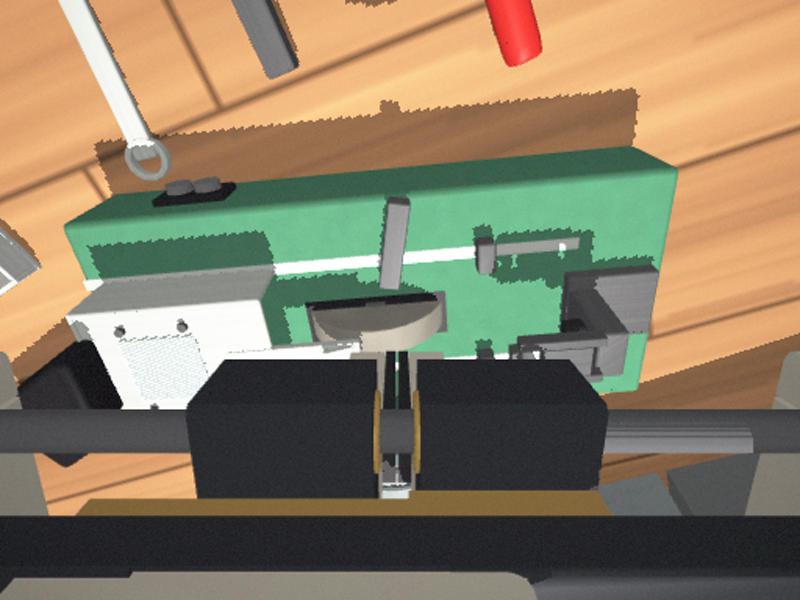

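```bash
python3 - <<'E'
from h import *
c=load('wrist'); f=lambda u,v,z: px(c,(u+.5)/1.5625-.5,(v+.5)/1.5625-.5,z)
ctr=np.array([.5755,.0354]);a=np.radians(-14.4);ex=np.array([np.cos(a),np.sin(a)]);ey=np.array([-ex[1],ex[0]])
def s(n,u,v,z):
    p=f(u,v,z);d=p[:2]-ctr;print(n,(p*1000).round(1),'G',(np.array([d@ex,d@ey])*1000).round(1));return p
A=s('near',399,198,.084);B=s('far',391,288,.084);d=B-A;print('len',np.linalg.norm(d),np.degrees(np.arctan2(d[1],d[0])),(A+B)/2)
s('block',474,250,.084);s('bedR',676,172,.07)
P=cloud(c); w=P[int(205/1.5625):int(280/1.5625),int(386/1.5625):int(404/1.5625)];print(np.percentile(w[...,2],[10,50,90]))
w=P[int(205/1.5625):int(230/1.5625),int(300/1.5625):int(360/1.5625)];print('bed',np.percentile(w[...,2],[10,50,90]))
st=r.get_state();print(st['tcp_pos'],proj(c,st['tcp_pos']))
# fingertip depth: nearest cloud points near tcp
m=(np.linalg.norm(P[...,:2]-st['tcp_pos'][:2],axis=-1)<.03)&(P[...,2]>.15); print('tip z min',P[m][:,2].min() if m.any() else None, m.sum())
E
```

```text
near [493.9  80.7  84. ] G [-90.3  23.6]
far [550.4  55.2  84. ] G [-29.2  12.9]
len 0.06196836636901677 -24.345452059387082 [0.52214857 0.06794227 0.084     ]
block [542.3 114.6  84. ] G [-51.9  68.5]
bedR [539.9 246.6  70. ] G [-87.  195.7]
[0.08328944 0.08433243 0.08523406]
bed [0.06937496 0.07030548 0.07122602]
[0.51817598 0.07168869 0.21728713] (np.float64(255.5721562972223), np.float64(234.9397341248395))
tip z min 0.22710183640831463 1394
```

View pics/g2.png

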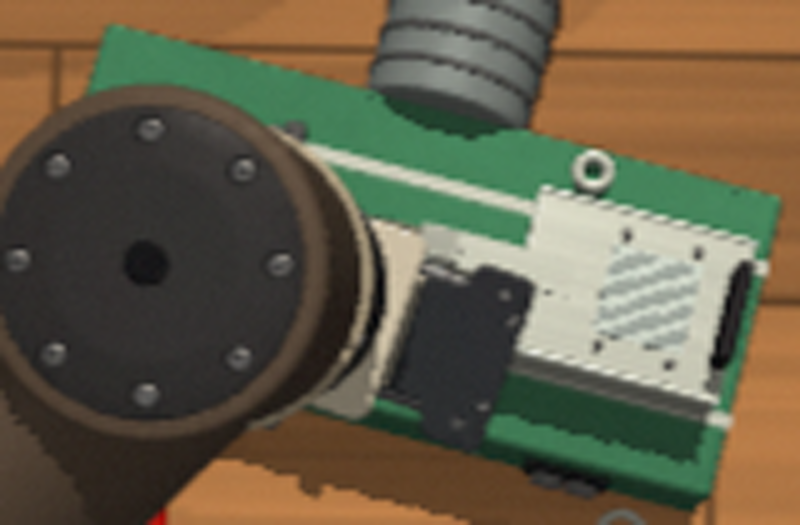

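The bar hasn't moved at all. Most likely the fingers were still closing when I lifted. I'll check the fingertip geometry against the depth before retrying with more closing time.

```bash
python3 - <<'E'
from h import *
from scipy.spatial.transform import Rotation as Ro
c=load('wrist');P=cloud(c)
for i in range(3):
    st=r.get_state();print(st['time_s'],st['tcp_pos'].round(4),st['eef_rot'].round(2),st['gripper_width'],st['contact_force'].round(1))
z=Ro.from_euler('xyz',st['eef_rot'],degrees=True).as_matrix()
for k in(0,.019): print(k,np.array(proj(c,st['tcp_pos']+z[:,2]*k))*1.5625)
for u,v in((380,356),(365,356),(410,356),(425,356),(396,352),(385,375)): print(u,v,px(c,u/1.5625,v/1.5625).round(3))
E
```

```text
4.8 [0.5182 0.0717 0.2173] [179.73  12.19 160.38] 0.00032271442236053 [ 0.1 -0.1  0.6]
4.8 [0.5182 0.0717 0.2173] [179.73  12.19 160.38] 0.00032271442236053 [ 0.1 -0.1  0.6]
4.8 [0.5182 0.0717 0.2173] [179.73  12.19 160.38] 0.00032271442236053 [ 0.1 -0.1  0.6]
0 [399.33149421 367.09333457]
0.019 [399.22576631 347.91487896]
380 356 [0.499 0.071 0.234]
365 356 [0.497 0.067 0.235]
410 356 [0.503 0.081 0.234]
425 356 [0.504 0.086 0.235]
396 352 [0.589 0.045 0.102]
385 375 [0.499 0.073 0.246]
```

>>> step_arm([
  {"tx":0,"ty":0,"tz":0,"ax":0,"ay":0,"az":0,"claw":-0.2},
  {"tx":0,"ty":0,"tz":0,"ax":0,"ay":0,"az":0,"claw":-0.2},
  {"tx":0,"ty":0,"tz":0,"ax":0,"ay":0,"az":0,"claw":-0.2},
  {"tx":0,"ty":0,"tz":-20,"ax":0,"ay":0,"az":0,"claw":-0.2},
  {"tx":0,"ty":0,"tz":-20,"ax":0,"ay":0,"az":0,"claw":-0.2},
  {"tx":0,"ty":0,"tz":-20,"ax":0,"ay":0,"az":0,"claw":-0.2},
  {"tx":0,"ty":0,"tz":-20,"ax":0,"ay":0,"az":0,"claw":-0.2},
  {"tx":0,"ty":0,"tz":-20,"ax":0,"ay":0,"az":0,"claw":-0.2},
  {"tx":0,"ty":0,"tz":-12,"ax":0,"ay":0,"az":0,"claw":-0.2},
  {"tx":0,"ty":0,"tz":0,"ax":0,"ay":0,"az":0,"claw":-0.2},
  {"tx":0,"ty":0,"tz":0,"ax":0,"ay":0,"az":0,"claw":-0.2},
])

```text
time_s: 5.9
tcp_pos: [0.5167, 0.0706, 0.1017]
eef_rot: [-180.0, 12.0, 160.4]
contact_force: [0.2, 0.5, -0.3]
gripper_width: 0.035
```

>>> step_arm([
  {"tx":-1,"ty":-0.5,"tz":-5,"ax":0,"ay":0,"az":0,"claw":-0.2},
  {"tx":0,"ty":0,"tz":-5,"ax":0,"ay":0,"az":0,"claw":-0.2},
  {"tx":0,"ty":0,"tz":0,"ax":0,"ay":0,"az":0,"claw":-1},
  {"tx":0,"ty":0,"tz":0,"ax":0,"ay":0,"az":0,"claw":-1},
  {"tx":0,"ty":0,"tz":0,"ax":0,"ay":0,"az":0,"claw":-1},
  {"tx":0,"ty":0,"tz":0,"ax":0,"ay":0,"az":0,"claw":-1},
  {"tx":0,"ty":0,"tz":0,"ax":0,"ay":0,"az":0,"claw":-1},
  {"tx":0,"ty":0,"tz":0,"ax":0,"ay":0,"az":0,"claw":-1},
])

```text
time_s: 6.7
tcp_pos: [0.5158, 0.0703, 0.0919]
eef_rot: [180.0, 12.0, 160.4]
contact_force: [0.5, -0.4, 0.4]
gripper_width: 0.0004
```

It closed on nothing again at z = 0.092. I'll compare the fingers' depth with where they should be.

```bash
python3 - <<'E'
from h import *
from scipy.spatial.transform import Rotation as Ro
c=cap('wrist');P=cloud(c)
cv2.imwrite('pics/w3.png',cv2.resize(c['image'][110:290,150:390],None,fx=3.33,fy=3.33,interpolation=cv2.INTER_CUBIC))
st=r.get_state();T=st['tcp_pos'];M=Ro.from_euler('xyz',st['eef_rot'],degrees=True).as_matrix()
print(T,M.round(3).tolist(),st['gripper_width'])
for l in([0,0,0],[0,0,.019],[.0095,0,.019],[-.0095,0,.019]): X=T+M@np.array(l); print(l,X.round(4),np.array(proj(c,X)).round(1),(c['R']@X+c['t'])[2].round(3))
for v in range(190,245,5): print(v,[ (round(float(c['depth'][v,u]),3)) for u in(232,240,246,252,258,264,272)])
E
```

```text
[0.51575967 0.07027853 0.09190966] [[-0.921, 0.335, 0.196], [0.328, 0.942, -0.069], [-0.208, 0.001, -0.978]] 0.0003982337264626859
[0, 0, 0] [0.5158 0.0703 0.0919] [253.3 231.2] 0.188
[0, 0, 0.019] [0.5195 0.069  0.0733] [253.3 219.3] 0.206
[0.0095, 0, 0.019] [0.5107 0.0721 0.0714] [253.3 205.9] 0.203
[-0.0095, 0, 0.019] [0.5282 0.0658 0.0753] [253.3 232.2] 0.209
190 [0.199, 0.199, 0.191, 0.189, 0.19, 0.191, 0.198]
195 [0.201, 0.2, 0.185, 0.185, 0.185, 0.186, 0.201]
200 [0.202, 0.202, 0.187, 0.186, 0.186, 0.186, 0.203]
205 [0.204, 0.204, 0.187, 0.187, 0.188, 0.189, 0.204]
210 [0.206, 0.206, 0.19, 0.189, 0.191, 0.19, 0.207]
215 [0.21, 0.208, 0.191, 0.191, 0.191, 0.19, 0.207]
220 [0.21, 0.21, 0.192, 0.192, 0.193, 0.194, 0.21]
225 [0.168, 0.167, 0.195, 0.17, 0.17, 0.167, 0.167]
230 [0.096, 0.094, 0.197, 0.163, 0.164, 0.161, 0.094]
235 [0.091, 0.093, 0.158, 0.158, 0.158, 0.154, 0.092]
240 [0.088, 0.092, 0.153, 0.153, 0.153, 0.152, 0.088]
```

View pics/w3.png

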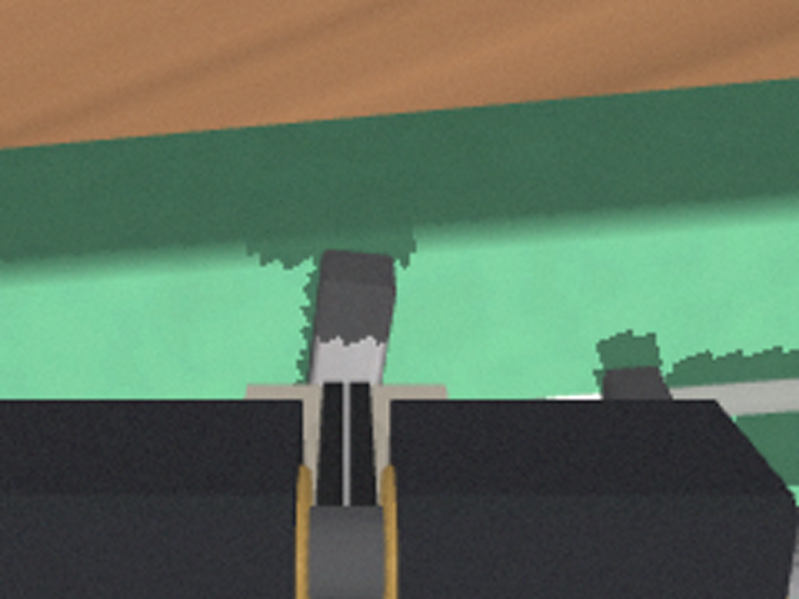

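The picture shows the fingertips ending short of the bar at crop (345,385), at a depth of 0.17 m where I expected about 0.204 m. So the tips are above the bar. I'll locate the tip in the world.

```bash
python3 - <<'E'
from h import *
from scipy.spatial.transform import Rotation as Ro
c=load('wrist');P=cloud(c);st=r.get_state();print('overhang',r.finger_overhang)
T=st['tcp_pos'];M=Ro.from_euler('xyz',st['eef_rot'],degrees=True).as_matrix()
for v in(224,225,226,228,231,235,240,250):
    print(v,[((P[v,u]-T)@M*1000).round(0).tolist() for u in(240,248,252,258,266)])
E
```

```text
overhang 0.019
224 [[-5.0, -9.0, 23.0], [2.0, -3.0, 7.0], [1.0, -1.0, 8.0], [1.0, 3.0, 8.0], [-5.0, 9.0, 23.0]]
225 [[12.0, -7.0, -18.0], [11.0, -3.0, -16.0], [11.0, -1.0, -15.0], [11.0, 3.0, -15.0], [12.0, 7.0, -18.0]]
226 [[12.0, -7.0, -20.0], [11.0, -3.0, -17.0], [10.0, -1.0, -15.0], [11.0, 3.0, -17.0], [12.0, 7.0, -20.0]]
228 [[12.0, -7.0, -22.0], [11.0, -3.0, -21.0], [11.0, -1.0, -19.0], [11.0, 3.0, -20.0], [12.0, 7.0, -23.0]]
231 [[40.0, -4.0, -86.0], [11.0, -3.0, -23.0], [10.0, -1.0, -23.0], [11.0, 3.0, -23.0], [12.0, 7.0, -25.0]]
235 [[39.0, -4.0, -87.0], [11.0, -3.0, -29.0], [11.0, -1.0, -28.0], [11.0, 2.0, -28.0], [12.0, 6.0, -31.0]]
240 [[38.0, -4.0, -89.0], [11.0, -3.0, -33.0], [11.0, -1.0, -34.0], [10.0, 2.0, -33.0], [12.0, 6.0, -36.0]]
250 [[36.0, -4.0, -91.0], [11.0, -2.0, -45.0], [11.0, -1.0, -44.0], [11.0, 2.0, -44.0], [37.0, 4.0, -93.0]]
```

The real fingertips sit about 33 mm short of what the reported TCP and the 19 mm overhang imply. The bar and bed heights agree with the camera, so the offset is in the tool. I'll correct for it: reopen, shift sideways to account for the tilt, and go about 31 mm lower while watching the force.

>>> step_arm([
  {"tx":3,"ty":-1,"tz":0,"ax":0,"ay":0,"az":0,"claw":-0.2},
  {"tx":3,"ty":-1,"tz":0,"ax":0,"ay":0,"az":0,"claw":-0.2},
  {"tx":0,"ty":0,"tz":0,"ax":0,"ay":0,"az":0,"claw":-0.2},
  {"tx":0,"ty":0,"tz":0,"ax":0,"ay":0,"az":0,"claw":-0.2},
  {"tx":0,"ty":0,"tz":-7,"ax":0,"ay":0,"az":0,"claw":-0.2},
  {"tx":0,"ty":0,"tz":-7,"ax":0,"ay":0,"az":0,"claw":-0.2},
  {"tx":0,"ty":0,"tz":-7,"ax":0,"ay":0,"az":0,"claw":-0.2},
  {"tx":0,"ty":0,"tz":0,"ax":0,"ay":0,"az":0,"claw":-0.2},
])

```text
time_s: 7.55
tcp_pos: [0.5208, 0.0676, 0.0694]
eef_rot: [-179.9, 11.9, 160.4]
contact_force: [0.3, -0.0, -0.2]
gripper_width: 0.0352
```

```bash
python3 - <<'E'
from h import *
from scipy.spatial.transform import Rotation as Ro
c=cap('wrist');P=cloud(c);st=r.get_state()
T=st['tcp_pos'];M=Ro.from_euler('xyz',st['eef_rot'],degrees=True).as_matrix()
L=(P-T)@M*1000
m=(abs(L[...,0])<14)&(abs(L[...,1])<45)&(L[...,2]>-60)&(L[...,2]<8)
v,u=np.where(m); 
for y0 in range(-45,45,6):
    k=m&(L[...,1]>=y0)&(L[...,1]<y0+6)
    if k.sum()>3: print(y0,k.sum(),'ztool max',L[k][:,2].max().round(1),'worldz min',P[k][:,2].min().round(4))
print(T,st['contact_force'].round(1))
E
```

```text
-45 186 ztool max 0.4 worldz min 0.0688
-39 142 ztool max -0.1 worldz min 0.069
-33 446 ztool max -0.6 worldz min 0.0692
-27 627 ztool max -0.7 worldz min 0.0689
-21 869 ztool max 3.4 worldz min 0.0684
-15 381 ztool max 3.4 worldz min 0.0688
-9 418 ztool max 3.0 worldz min 0.0687
-3 423 ztool max -10.9 worldz min 0.0826
3 326 ztool max 3.0 worldz min 0.0689
9 352 ztool max 3.0 worldz min 0.0688
15 888 ztool max 2.8 worldz min 0.0682
21 625 ztool max 0.3 worldz min 0.0684
27 428 ztool max -0.0 worldz min 0.0688
33 137 ztool max -0.1 worldz min 0.0687
39 191 ztool max 0.4 worldz min 0.0689
[0.52116585 0.06781842 0.06996699] [ 0.9  1.2 -0.5]
```

The bar is centred between the fingers. I'll go 8 mm lower and close.

>>> step_arm([
  {"tx":1,"ty":0,"tz":-4,"ax":0,"ay":0,"az":0,"claw":-0.2},
  {"tx":0,"ty":0,"tz":-4,"ax":0,"ay":0,"az":0,"claw":-0.2},
  {"tx":0,"ty":0,"tz":0,"ax":0,"ay":0,"az":0,"claw":-0.2},
  {"tx":0,"ty":0,"tz":0,"ax":0,"ay":0,"az":0,"claw":-1},
  {"tx":0,"ty":0,"tz":0,"ax":0,"ay":0,"az":0,"claw":-1},
  {"tx":0,"ty":0,"tz":0,"ax":0,"ay":0,"az":0,"claw":-1},
  {"tx":0,"ty":0,"tz":0,"ax":0,"ay":0,"az":0,"claw":-1},
  {"tx":0,"ty":0,"tz":0,"ax":0,"ay":0,"az":0,"claw":-1},
])

```text
time_s: 8.4
tcp_pos: [0.5228, 0.0683, 0.063]
eef_rot: [180.0, 12.0, 160.4]
contact_force: [0.2, 0.2, 2.3]
gripper_width: 0.0134
```

The bar is gripped at 13.4 mm. I'll lift it and measure the tray again.

>>> step_arm([
  {"tx":0,"ty":0,"tz":5,"ax":0,"ay":0,"az":0,"claw":-1},
  {"tx":0,"ty":0,"tz":15,"ax":0,"ay":0,"az":0,"claw":-1},
  {"tx":0,"ty":0,"tz":20,"ax":0,"ay":0,"az":0,"claw":-1},
  {"tx":0,"ty":0,"tz":25,"ax":0,"ay":0,"az":0,"claw":-1},
  {"tx":0,"ty":0,"tz":25,"ax":0,"ay":0,"az":0,"claw":-1},
  {"tx":0,"ty":0,"tz":20,"ax":0,"ay":0,"az":0,"claw":-1},
  {"tx":0,"ty":0,"tz":10,"ax":0,"ay":0,"az":0,"claw":-1},
  {"tx":0,"ty":0,"tz":0,"ax":0,"ay":0,"az":0,"claw":-1},
])

```text
time_s: 9.2
tcp_pos: [0.5233, 0.0688, 0.1842]
eef_rot: [179.8, 12.1, 160.4]
contact_force: [0.3, 0.6, -1.2]
gripper_width: 0.0136
```

```bash
python3 - <<'E'
from h import *
c=load('top');c0=c
K=np.array([px(c0,320+(u+.5)/5-.5,170+(v+.5)/5-.5,.03)[:2] for u,v in((90,130),(270,97),(305,242),(118,280))])*1000
print(K.round(1),K.mean(0),[np.linalg.norm(K[i]-K[(i+1)%4]).round(1) for i in range(4)])
for i,j in((3,0),(2,1)): d=K[j]-K[i];print(np.degrees(np.arctan2(d[1],d[0])))
E
```

```text
[[ 472.2 -232.3]
 [ 492.7 -337.2]
 [ 409.1 -354. ]
 [ 386.3 -246.1]] [ 440.07703958 -292.40801658] [np.float64(106.9), np.float64(85.3), np.float64(110.3), np.float64(87.0)]
9.114523395167119
11.308704613197234
```

>>> step_arm([
  {"tx":-8.25,"ty":-36.2,"tz":0,"ax":0,"ay":0,"az":3,"claw":-1},
  {"tx":-8.25,"ty":-36.2,"tz":0,"ax":0,"ay":0,"az":3,"claw":-1},
  {"tx":-8.25,"ty":-36.2,"tz":0,"ax":0,"ay":0,"az":3,"claw":-1},
  {"tx":-8.25,"ty":-36.2,"tz":0,"ax":0,"ay":0,"az":3,"claw":-1},
  {"tx":-8.25,"ty":-36.2,"tz":0,"ax":0,"ay":0,"az":3,"claw":-1},
  {"tx":-8.25,"ty":-36.2,"tz":0,"ax":0,"ay":0,"az":3,"claw":-1},
  {"tx":-8.25,"ty":-36.2,"tz":0,"ax":0,"ay":0,"az":3,"claw":-1},
  {"tx":-8.25,"ty":-36.2,"tz":0,"ax":0,"ay":0,"az":3,"claw":-1},
  {"tx":-8.25,"ty":-36.2,"tz":0,"ax":0,"ay":0,"az":3,"claw":-1},
  {"tx":-8.25,"ty":-36.2,"tz":0,"ax":0,"ay":0,"az":3,"claw":-1},
  {"tx":0,"ty":0,"tz":0,"ax":0,"ay":0,"az":0,"claw":-1},
  {"tx":0,"ty":0,"tz":0,"ax":0,"ay":0,"az":0,"claw":-1},
])

```text
time_s: 10.4
tcp_pos: [0.439, -0.2945, 0.1811]
eef_rot: [179.9, 11.9, -169.8]
contact_force: [0.2, 1.2, -0.5]
gripper_width: 0.0137
```

```bash
python3 - <<'E'
from h import *
c=cap('wrist')
cv2.imwrite('pics/w4.png',cv2.resize(c['image'],(800,600),interpolation=cv2.INTER_CUBIC))
print(r.get_state()['tcp_pos'],np.array(proj(c,(.4405,-.2935,.004)))*1.5625)
E
```

```text
[ 0.43932059 -0.29367446  0.18138091] [395.73764207 214.47448277]
```

View pics/w4.png

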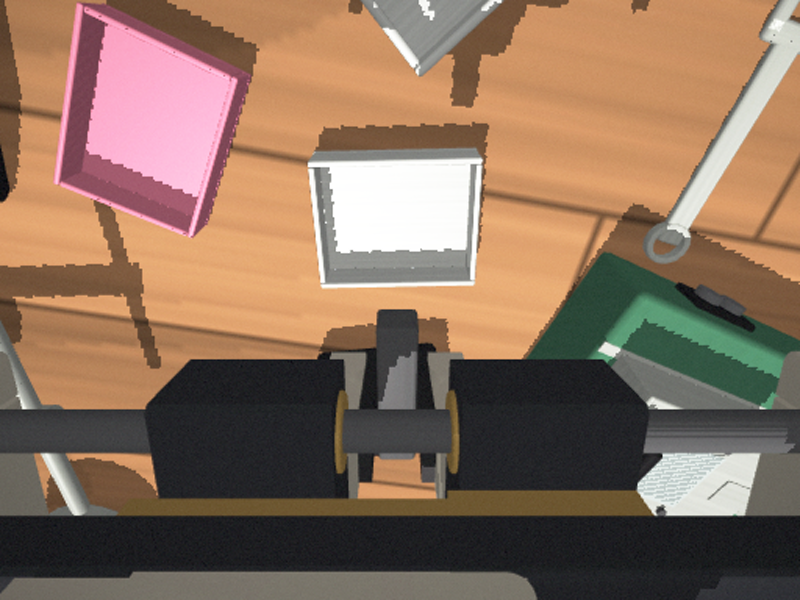

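The bar is held, lined up with the tray and above it; the tray centre is at (397,215) as predicted. Lowering now.

>>> step_arm([
  {"tx":1,"ty":0.5,"tz":-22,"ax":0,"ay":0,"az":0,"claw":-1},
  {"tx":0,"ty":0,"tz":-22,"ax":0,"ay":0,"az":0,"claw":-1},
  {"tx":0,"ty":0,"tz":-22,"ax":0,"ay":0,"az":0,"claw":-1},
  {"tx":0,"ty":0,"tz":-22,"ax":0,"ay":0,"az":0,"claw":-1},
  {"tx":0,"ty":0,"tz":-22,"ax":0,"ay":0,"az":0,"claw":-1},
  {"tx":0,"ty":0,"tz":-22,"ax":0,"ay":0,"az":0,"claw":-1},
  {"tx":0,"ty":0,"tz":-16,"ax":0,"ay":0,"az":0,"claw":-1},
  {"tx":0,"ty":0,"tz":-10,"ax":0,"ay":0,"az":0,"claw":-1},
  {"tx":0,"ty":0,"tz":-8,"ax":0,"ay":0,"az":0,"claw":-1},
  {"tx":0,"ty":0,"tz":-6,"ax":0,"ay":0,"az":0,"claw":-1},
  {"tx":0,"ty":0,"tz":0,"ax":0,"ay":0,"az":0,"claw":-1},
  {"tx":0,"ty":0,"tz":0,"ax":0,"ay":0,"az":0,"claw":-1},
])

```text
time_s: 11.65
tcp_pos: [0.4416, -0.2933, 0.0113]
eef_rot: [180.0, 12.0, -169.6]
contact_force: [0.3, 0.3, -0.4]
gripper_width: 0.0138
```

>>> step_arm([
  {"tx":0,"ty":0,"tz":-4,"ax":0,"ay":0,"az":0,"claw":-1},
  {"tx":0,"ty":0,"tz":-3,"ax":0,"ay":0,"az":0,"claw":-1},
  {"tx":0,"ty":0,"tz":0,"ax":0,"ay":0,"az":0,"claw":-1},
  {"tx":0,"ty":0,"tz":0,"ax":0,"ay":0,"az":0,"claw":-0.3},
  {"tx":0,"ty":0,"tz":0,"ax":0,"ay":0,"az":0,"claw":-0.3},
  {"tx":0,"ty":0,"tz":0,"ax":0,"ay":0,"az":0,"claw":-0.3},
  {"tx":0,"ty":0,"tz":0,"ax":0,"ay":0,"az":0,"claw":-0.3},
  {"tx":0,"ty":0,"tz":10,"ax":0,"ay":0,"az":0,"claw":-0.3},
  {"tx":0,"ty":0,"tz":20,"ax":0,"ay":0,"az":0,"claw":-0.3},
  {"tx":0,"ty":0,"tz":40,"ax":0,"ay":0,"az":0,"claw":-0.3},
  {"tx":0,"ty":0,"tz":40,"ax":0,"ay":0,"az":0,"claw":-0.3},
  {"tx":0,"ty":0,"tz":40,"ax":0,"ay":0,"az":0,"claw":-0.3},
])

```text
time_s: 12.85
tcp_pos: [0.4408, -0.2933, 0.1563]
eef_rot: [-180.0, 12.0, -169.6]
contact_force: [0.6, -0.0, -0.2]
gripper_width: 0.0304
```

```bash
python3 - <<'E'
from h import *
c=cap('wrist');print(r.get_state()['tcp_pos'])
P=cloud(c);g=c['image'].astype(int)
d=P[...,:2]-[.4405,-.2935];a=np.radians(11);L=np.stack([d[...,0]*np.cos(a)+d[...,1]*np.sin(a),-d[...,0]*np.sin(a)+d[...,1]*np.cos(a),P[...,2]],-1)*1000
m=(abs(L[...,0])<36)&(abs(L[...,1])<46)&(L[...,2]>13)&(L[...,2]<28)
print(m.sum(),cv2.minAreaRect(L[m][:,:2].astype(np.float32)),np.percentile(L[m][:,2],[10,50,90]),g[m].mean(0))
i=(abs(L[...,0])<36)&(abs(L[...,1])<46)&(L[...,2]<10);print('floor',i.sum(),np.median(L[i][:,2]))
cv2.imwrite('pics/w5.png',cv2.resize(c['image'],(800,600),interpolation=cv2.INTER_CUBIC))
E
```

```text
[ 0.44413334 -0.29525188  0.16373236]
784 ((1.2966880798339844, 0.5193824768066406), (59.265682220458984, 13.658429145812988), 0.007382486946880817) [17.17811729 18.1540501  19.07511582] [128.05867347 127.65943878 128.88903061]
floor 4891 4.247571920355943
```

View pics/w5.png

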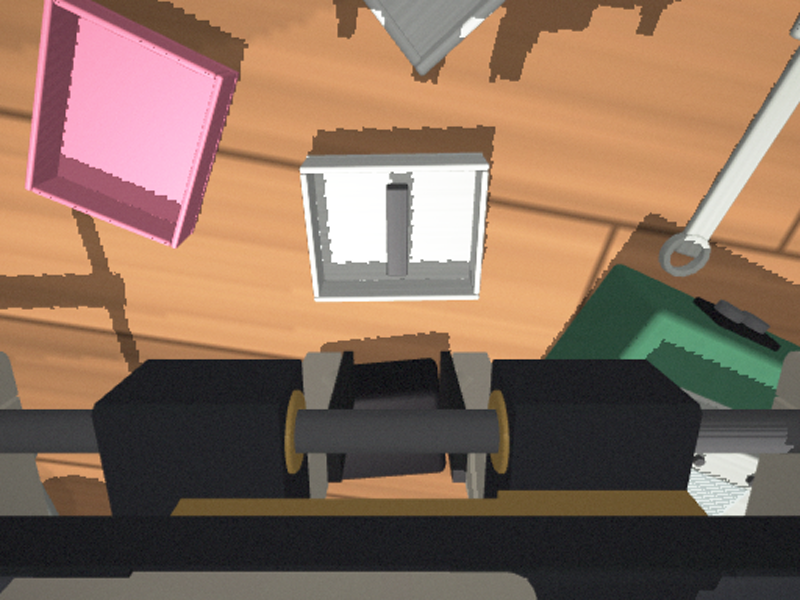

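The bar lies in the middle of the tray, 59 x 14 mm with its top at 18 mm; centred at (397,230) in the picture. Next I'll straighten the tool, turn the jaws across the guard and move behind it.

>>> step_arm([
  {"tx":0,"ty":0,"tz":20,"ax":-1.08,"ay":5.9,"az":0,"claw":-1},
  {"tx":0,"ty":0,"tz":20,"ax":-1.08,"ay":5.9,"az":0,"claw":-1},
  {"tx":8.6,"ty":13,"tz":0,"ax":0,"ay":0,"az":7.25,"claw":-1},
  {"tx":8.6,"ty":13,"tz":0,"ax":0,"ay":0,"az":7.25,"claw":-1},
  {"tx":8.6,"ty":13,"tz":0,"ax":0,"ay":0,"az":7.25,"claw":-1},
  {"tx":8.6,"ty":13,"tz":0,"ax":0,"ay":0,"az":7.25,"claw":-1},
  {"tx":8.6,"ty":13,"tz":0,"ax":0,"ay":0,"az":7.25,"claw":-1},
  {"tx":8.6,"ty":13,"tz":0,"ax":0,"ay":0,"az":7.25,"claw":-1},
  {"tx":8.6,"ty":13,"tz":0,"ax":0,"ay":0,"az":7.25,"claw":-1},
  {"tx":8.6,"ty":13,"tz":0,"ax":0,"ay":0,"az":7.25,"claw":-1},
  {"tx":8.6,"ty":13,"tz":0,"ax":0,"ay":0,"az":7.25,"claw":-1},
  {"tx":0,"ty":0,"tz":0,"ax":0,"ay":0,"az":0,"claw":-1},
])

```text
time_s: 14.1
tcp_pos: [0.5194, -0.1753, 0.1944]
eef_rot: [-180.0, -0.0, -104.1]
contact_force: [-1.0, 0.6, -0.4]
gripper_width: 0.0004
```

```bash
cat > s.py <<'E'
from h import *
st=r.get_state();ctr=np.array([.5755,.0354]);a=np.radians(-14.4);ex=np.array([np.cos(a),np.sin(a)]);ey=np.array([-ex[1],ex[0]])
d=st['tcp_pos'][:2]-ctr;F=st['contact_force']
print(st['time_s'],'tcp',(st['tcp_pos']*1000).round(1),'rot',st['eef_rot'].round(1),'G',(d@ex*1000).round(1),(d@ey*1000).round(1),'Fy',(F[:2]@ey).round(2),'Fx',(F[:2]@ex).round(2),'Fz',F[2].round(2),'w',st['gripper_width'].round(4),st['joints'].round(0))
E
python3 s.py
```

```text
Traceback (most recent call last):
  File "s.py", line 4, in <module>
    print(st['time_s'],'tcp',(st['tcp_pos']*1000).round(1),'rot',st['eef_rot'].round(1),'G',(d@ex*1000).round(1),(d@ey*1000).round(1),'Fy',(F[:2]@ey).round(2),'Fx',(F[:2]@ex).round(2),'Fz',F[2].round(2),'w',st['gripper_width'].round(4),st['joints'].round(0))
                                                                                                                                                                                                               ^^^^^^^^^^^^^^^^^^^^^^^^^
AttributeError: 'float' object has no attribute 'round'
```

>>> step_arm([
  {"tx":1.5,"ty":-3,"tz":-20,"ax":0,"ay":0,"az":-0.3,"claw":-1},
  {"tx":0,"ty":0,"tz":-20,"ax":0,"ay":0,"az":0,"claw":-1},
  {"tx":0,"ty":0,"tz":-20,"ax":0,"ay":0,"az":0,"claw":-1},
  {"tx":0,"ty":0,"tz":-20,"ax":0,"ay":0,"az":0,"claw":-1},
  {"tx":0,"ty":0,"tz":-16,"ax":0,"ay":0,"az":0,"claw":-1},
  {"tx":0,"ty":0,"tz":-8,"ax":0,"ay":0,"az":0,"claw":-1},
  {"tx":0,"ty":0,"tz":0,"ax":0,"ay":0,"az":0,"claw":-1},
  {"tx":0,"ty":0,"tz":0,"ax":0,"ay":0,"az":0,"claw":-1},
])

```text
time_s: 14.9
tcp_pos: [0.5205, -0.1795, 0.0906]
eef_rot: [-180.0, -0.0, -104.7]
contact_force: [0.3, -0.8, -0.4]
gripper_width: 0.0005
```

```bash
sed -i "s/st\['gripper_width'\].round(4)/round(st['gripper_width'],4)/" s.py; python3 s.py; python3 - <<'E'
from h import *
c=cap('wrist');P=cloud(c);st=r.get_state()
ctr=np.array([.5755,.0354]);a=np.radians(-14.4);ex=np.array([np.cos(a),np.sin(a)]);ey=np.array([-ex[1],ex[0]])
d=P[...,:2]-ctr;gx,gy=d@ex*1000,d@ey*1000;z=P[...,2]*1000
m=(abs(gx)<30)&(gy>-215)&(gy<-150)&(z>75)&(z<160)
print('visible guard pts',m.sum(), np.percentile(gy[m],[1,5,50,95]) if m.any() else '')
m=(abs(gx)<26)&(gy>-250)&(gy<-150)&(z>80)&(z<150); 
for lo in range(80,150,8):
    k=m&(z>=lo)&(z<lo+8)
    if k.sum()>3: print(lo,k.sum(),np.percentile(gy[k],[2,50,98]).round(1),np.percentile(gx[k],[2,98]).round(1))
cv2.imwrite('pics/w6.png',cv2.resize(c['image'],(800,600),interpolation=cv2.INTER_CUBIC))
E
```

```text
14.9 tcp [ 520.5 -179.5   90.6] rot [-180.    -0.  -104.7] G 0.1 -221.9 Fy -0.66 Fx 0.5 Fz -0.38 w 0.0005 [  1.  15. -24.   0. -50. -16.]
visible guard pts 325 [-214.93160769 -214.67139722 -186.55736794 -185.57077278]
96 9 [-223.5 -186.2 -185.7] [-1.8 -0.6]
104 212 [-233.1 -232.3 -186.3] [-16.   13.8]
112 291 [-233.2 -231.5 -185.6] [-15.7  13.3]
120 371 [-232.9 -230.2 -185.5] [-7.3  5. ]
128 119 [-232.8 -231.3 -230.6] [-6.4  4. ]
136 165 [-233.  -231.3 -230.6] [-5.4  3.2]
144 47 [-232.8 -219.2 -211.5] [-5.2  2.9]
```

The fingertips sit at about 104 mm height. The guard's rear face is at grinder y = -186, so contact should come with the TCP near -197. I'll push slowly.

>>> step_arm([
  {"tx":1.24,"ty":4.84,"tz":0,"ax":0,"ay":0,"az":0,"claw":-1},
  {"tx":1.24,"ty":4.84,"tz":0,"ax":0,"ay":0,"az":0,"claw":-1},
  {"tx":1.0,"ty":3.9,"tz":0,"ax":0,"ay":0,"az":0,"claw":-1},
  {"tx":0.5,"ty":1.94,"tz":0,"ax":0,"ay":0,"az":0,"claw":-1},
  {"tx":0.5,"ty":1.94,"tz":0,"ax":0,"ay":0,"az":0,"claw":-1},
  {"tx":0.5,"ty":1.94,"tz":0,"ax":0,"ay":0,"az":0,"claw":-1},
  {"tx":0.5,"ty":1.94,"tz":0,"ax":0,"ay":0,"az":0,"claw":-1},
  {"tx":0.5,"ty":1.94,"tz":0,"ax":0,"ay":0,"az":0,"claw":-1},
  {"tx":0.5,"ty":1.94,"tz":0,"ax":0,"ay":0,"az":0,"claw":-1},
  {"tx":0.5,"ty":1.94,"tz":0,"ax":0,"ay":0,"az":0,"claw":-1},
])

```text
time_s: 15.95
tcp_pos: [0.527, -0.1521, 0.0898]
eef_rot: [179.9, -0.0, -104.7]
contact_force: [0.4, -1.7, -1.0]
gripper_width: 0.0003
```

```bash
python3 s.py
```

```text
15.95 tcp [ 527.  -152.1   89.8] rot [ 179.9   -0.  -104.7] G -0.3 -193.7 Fy -1.53 Fx 0.79 Fz -0.99 w 0.0003 [  4.  15. -25.   0. -50. -19.]
```

>>> step_arm([
  {"tx":0.75,"ty":2.9,"tz":0,"ax":0,"ay":0,"az":0,"claw":-1},
  {"tx":0.75,"ty":2.9,"tz":0,"ax":0,"ay":0,"az":0,"claw":-1},
  {"tx":0.75,"ty":2.9,"tz":0,"ax":0,"ay":0,"az":0,"claw":-1},
  {"tx":0.75,"ty":2.9,"tz":0,"ax":0,"ay":0,"az":0,"claw":-1},
  {"tx":0.75,"ty":2.9,"tz":0,"ax":0,"ay":0,"az":0,"claw":-1},
  {"tx":0.75,"ty":2.9,"tz":0,"ax":0,"ay":0,"az":0,"claw":-1},
  {"tx":0.75,"ty":2.9,"tz":0,"ax":0,"ay":0,"az":0,"claw":-1},
  {"tx":0.75,"ty":2.9,"tz":0,"ax":0,"ay":0,"az":0,"claw":-1},
  {"tx":0.75,"ty":2.9,"tz":0,"ax":0,"ay":0,"az":0,"claw":-1},
  {"tx":0.75,"ty":2.9,"tz":0,"ax":0,"ay":0,"az":0,"claw":-1},
])

```text
time_s: 16.95
tcp_pos: [0.5345, -0.1228, 0.0898]
eef_rot: [179.9, -0.0, -104.7]
contact_force: [-1.5, -0.6, 0.3]
gripper_width: 0.0003
```

```bash
python3 s.py
```

```text
16.95 tcp [ 534.5 -122.8   89.8] rot [ 179.9   -0.  -104.7] G -0.4 -163.5 Fy -0.92 Fx -1.33 Fz 0.27 w 0.0003 [  8.  15. -25.  -0. -50. -22.]
```

```bash
cat > q.py <<'E'
from h import *
c=cap('wrist');P=cloud(c)
ctr=np.array([.5755,.0354]);a=np.radians(-14.4);ex=np.array([np.cos(a),np.sin(a)]);ey=np.array([-ex[1],ex[0]])
d=P[...,:2]-ctr;gx,gy=d@ex*1000,d@ey*1000;z=P[...,2]*1000
for x0 in(-45,-35,-25,-15,-5,5,15,25,35):
    k=(gx>x0)&(gx<x0+10)&(gy>-200)&(gy<60)&(z>108)&(z<150)
    if k.sum()>5: print(x0,k.sum(),'gy',np.percentile(gy[k],[1,50,99]).round(1),'z',np.percentile(z[k],[2,50,98]).round(1))
E
python3 q.py; python3 s.py
```

```text
-25 18 gy [-174.8 -174.4 -174.1] z [109.9 111.2 114.1]
-15 249 gy [-174.9 -173.9 -133. ] z [108.9 121.1 149.5]
-5 962 gy [-174.7 -172.6 -121.3] z [109.8 135.2 149.9]
5 73 gy [-174.9 -174.5 -173.8] z [108.4 111.2 113.7]
17.0 tcp [ 534.8 -122.5   89.9] rot [ 180.     0.  -104.6] G -0.2 -163.0 Fy -0.51 Fx -0.16 Fz 1.11 w 0.0001 [  8.  15. -25.  -0. -50. -22.]
```

```bash
sed "s/'wrist'/'top'/" q.py | sed '/^for/,$d' > qt.py; cat >> qt.py <<'E'
m=(abs(gx)<46)&(z>108)&(z<122)&(gy>-220)&(gy<60)
h,e=np.histogram(gy[m],np.arange(-220,61,10));print(dict(zip(e.astype(int).tolist(),h.tolist())))
E
python3 qt.py
```

```text
{-220: 0, -210: 0, -200: 0, -190: 0, -180: 0, -170: 0, -160: 1, -150: 0, -140: 26, -130: 90, -120: 86, -110: 87, -100: 80, -90: 76, -80: 68, -70: 42, -60: 41, -50: 23, -40: 0, -30: 0, -20: 0, -10: 0, 0: 0, 10: 0, 20: 0, 30: 0, 40: 0, 50: 0}
```

```bash
sed "s/'top'/'scene'/" qt.py | sed '/^m=/,$d' > qs.py; cat >> qs.py <<'E'
for n,b in(('side',(abs(gx)>20)&(abs(gx)<44)),('mid',abs(gx)<8)):
    for zz in((112,120),(85,108),(130,150)):
        m=b&(z>zz[0])&(z<zz[1])&(gy>-220)&(gy<60)
        h,e=np.histogram(gy[m],np.arange(-200,61,10));print(n,zz,{int(k):int(v) for k,v in zip(e,h) if v})
E
python3 qs.py
```

```text
side (112, 120) {-160: 4, -150: 23, -140: 25, -130: 26, -120: 24, -110: 26, -100: 30, -90: 25, -80: 30, -70: 32, -60: 25, -50: 31, -40: 28, -30: 1}
side (85, 108) {-140: 1, -110: 1, -70: 1, -50: 1, -40: 5, -30: 1}
side (130, 150) {-160: 4, -150: 18, -140: 3}
mid (112, 120) {-150: 3, -140: 8, -130: 10, -120: 6, -110: 8, -100: 8, -90: 8, -80: 12, -70: 9, -60: 7, -50: 10, -40: 11, -30: 9, -20: 9, -10: 9, 0: 5, 10: 6, 20: 10}
mid (85, 108) {10: 5, 20: 15, 30: 18}
mid (130, 150) {-160: 5, -150: 19, 10: 1}
```

The scene camera shows the guard running from -152 to -31, so it's moving with the fingers and travel is about 34 mm. Continuing.

>>> step_arm([
  {"tx":1.0,"ty":3.87,"tz":0,"ax":0,"ay":0,"az":0,"claw":-1},
  {"tx":1.0,"ty":3.87,"tz":0,"ax":0,"ay":0,"az":0,"claw":-1},
  {"tx":1.0,"ty":3.87,"tz":0,"ax":0,"ay":0,"az":0,"claw":-1},
  {"tx":1.0,"ty":3.87,"tz":0,"ax":0,"ay":0,"az":0,"claw":-1},
  {"tx":1.0,"ty":3.87,"tz":0,"ax":0,"ay":0,"az":0,"claw":-1},
  {"tx":1.0,"ty":3.87,"tz":0,"ax":0,"ay":0,"az":0,"claw":-1},
  {"tx":1.0,"ty":3.87,"tz":0,"ax":0,"ay":0,"az":0,"claw":-1},
  {"tx":1.0,"ty":3.87,"tz":0,"ax":0,"ay":0,"az":0,"claw":-1},
  {"tx":1.0,"ty":3.87,"tz":0,"ax":0,"ay":0,"az":0,"claw":-1},
  {"tx":0.75,"ty":2.9,"tz":0,"ax":0,"ay":0,"az":0,"claw":-1},
  {"tx":0.75,"ty":2.9,"tz":0,"ax":0,"ay":0,"az":0,"claw":-1},
  {"tx":0.5,"ty":1.94,"tz":0,"ax":0,"ay":0,"az":0,"claw":-1},
])

```text
time_s: 18.3
tcp_pos: [0.5456, -0.0803, 0.0899]
eef_rot: [180.0, -0.0, -104.6]
contact_force: [-0.3, -1.7, 1.0]
gripper_width: 0.0004
```

```bash
python3 s.py
```

```text
18.3 tcp [545.6 -80.3  89.9] rot [ 180.    -0.  -104.6] G -0.2 -119.5 Fy -1.72 Fx 0.16 Fz 0.98 w 0.0004 [ 12.  16. -24.  -0. -50. -27.]
```

>>> step_arm([
  {"tx":0.5,"ty":1.94,"tz":0,"ax":0,"ay":0,"az":0,"claw":-1},
  {"tx":0.5,"ty":1.94,"tz":0,"ax":0,"ay":0,"az":0,"claw":-1},
  {"tx":0.5,"ty":1.94,"tz":0,"ax":0,"ay":0,"az":0,"claw":-1},
  {"tx":0.5,"ty":1.94,"tz":0,"ax":0,"ay":0,"az":0,"claw":-1},
  {"tx":0.5,"ty":1.94,"tz":0,"ax":0,"ay":0,"az":0,"claw":-1},
  {"tx":0.5,"ty":1.94,"tz":0,"ax":0,"ay":0,"az":0,"claw":-1},
  {"tx":0.5,"ty":1.94,"tz":0,"ax":0,"ay":0,"az":0,"claw":-1},
])

```text
time_s: 19.0
tcp_pos: [0.5491, -0.0668, 0.0899]
eef_rot: [180.0, -0.0, -104.7]
contact_force: [0.1, -2.5, 1.3]
gripper_width: 0.0007
```

```bash
python3 s.py; python3 qs.py | grep -v mid | head -1
```

```text
19.0 tcp [549.1 -66.8  89.9] rot [ 180.    -0.  -104.7] G -0.2 -105.5 Fy -2.43 Fx 0.72 Fz 1.29 w 0.0007 [ 13.  16. -24.  -0. -50. -28.]
side (112, 120) {-100: 10, -90: 29, -80: 29, -70: 26, -60: 32, -50: 25, -40: 28, -30: 34, -20: 31, -10: 27, 0: 26, 10: 30, 20: 26}
```

>>> step_arm([
  {"tx":0.25,"ty":0.97,"tz":0,"ax":0,"ay":0,"az":0,"claw":-1},
  {"tx":0.25,"ty":0.97,"tz":0,"ax":0,"ay":0,"az":0,"claw":-1},
  {"tx":0.25,"ty":0.97,"tz":0,"ax":0,"ay":0,"az":0,"claw":-1},
  {"tx":0.25,"ty":0.97,"tz":0,"ax":0,"ay":0,"az":0,"claw":-1},
])

```text
time_s: 19.45
tcp_pos: [0.55, -0.0631, 0.0898]
eef_rot: [179.9, -0.0, -104.7]
contact_force: [-0.3, -2.0, 0.1]
gripper_width: 0.0008
```

```bash
python3 s.py
```

```text
19.45 tcp [550.  -63.1  89.8] rot [ 179.9   -0.  -104.7] G -0.2 -101.7 Fy -2.0 Fx 0.24 Fz 0.12 w 0.0008 [ 14.  16. -24.  -0. -50. -28.]
```

>>> step_arm([
  {"tx":0.25,"ty":0.97,"tz":0,"ax":0,"ay":0,"az":0,"claw":-1},
  {"tx":0.25,"ty":0.97,"tz":0,"ax":0,"ay":0,"az":0,"claw":-1},
  {"tx":0.25,"ty":0.97,"tz":0,"ax":0,"ay":0,"az":0,"claw":-1},
  {"tx":0.25,"ty":0.97,"tz":0,"ax":0,"ay":0,"az":0,"claw":-1},
])

```text
time_s: 19.85
tcp_pos: [0.551, -0.0591, 0.0898]
eef_rot: [179.9, -0.0, -104.7]
contact_force: [-0.7, -0.9, -0.2]
gripper_width: 0.0008
```

```bash
python3 s.py
```

```text
19.85 tcp [551.  -59.1  89.8] rot [ 179.9   -0.  -104.7] G -0.2 -97.6 Fy -1.06 Fx -0.43 Fz -0.17 w 0.0008 [ 14.  16. -24.  -0. -50. -29.]
```

>>> step_arm([
  {"tx":0.25,"ty":0.97,"tz":0,"ax":0,"ay":0,"az":0,"claw":-1},
  {"tx":0.25,"ty":0.97,"tz":0,"ax":0,"ay":0,"az":0,"claw":-1},
  {"tx":0.25,"ty":0.97,"tz":0,"ax":0,"ay":0,"az":0,"claw":-1},
  {"tx":0.25,"ty":0.97,"tz":0,"ax":0,"ay":0,"az":0,"claw":-1},
])

```text
time_s: 20.25
tcp_pos: [0.552, -0.0552, 0.0898]
eef_rot: [179.9, -0.0, -104.7]
contact_force: [-1.4, -1.1, -0.5]
gripper_width: 0.0006
```

>>> step_arm([
  {"tx":0.25,"ty":0.97,"tz":0,"ax":0,"ay":0,"az":0,"claw":-1},
  {"tx":0.25,"ty":0.97,"tz":0,"ax":0,"ay":0,"az":0,"claw":-1},
  {"tx":0.25,"ty":0.97,"tz":0,"ax":0,"ay":0,"az":0,"claw":-1},
  {"tx":0.25,"ty":0.97,"tz":0,"ax":0,"ay":0,"az":0,"claw":-1},
])

```text
time_s: 20.65
tcp_pos: [0.5526, -0.0524, 0.0898]
eef_rot: [179.9, -0.1, -104.6]
contact_force: [0.2, -10.7, 0.4]
gripper_width: 0.0005
```

>>> step_arm([
  {"tx":0.25,"ty":0.97,"tz":0,"ax":0,"ay":0,"az":0,"claw":-1},
  {"tx":0.25,"ty":0.97,"tz":0,"ax":0,"ay":0,"az":0,"claw":-1},
  {"tx":0.25,"ty":0.97,"tz":0,"ax":0,"ay":0,"az":0,"claw":-1},
  {"tx":0.25,"ty":0.97,"tz":0,"ax":0,"ay":0,"az":0,"claw":-1},
])

```text
time_s: 21.05
tcp_pos: [0.5535, -0.0489, 0.0898]
eef_rot: [179.9, -0.1, -104.7]
contact_force: [-0.4, -11.7, -0.9]
gripper_width: 0.0005
```

```bash
python3 s.py; python3 qs.py
```

```text
21.05 tcp [553.5 -48.9  89.8] rot [ 1.799e+02 -1.000e-01 -1.047e+02] G -0.4 -87.1 Fy -11.45 Fx 2.54 Fz -0.92 w 0.0005 [ 15.  16. -24.   0. -50. -30.]
side (112, 120) {-80: 10, -70: 29, -60: 25, -50: 26, -40: 30, -30: 29, -20: 24, -10: 31, 0: 30, 10: 31, 20: 33, 30: 30, 40: 22}
side (85, 108) {20: 1, 30: 1, 40: 3}
side (130, 150) {-80: 3, -70: 15}
mid (112, 120) {-70: 12, -60: 6, -50: 13, -40: 8, -30: 11, -20: 13, -10: 12, 0: 11, 10: 10, 20: 10, 30: 11, 40: 7, 50: 14}
mid (85, 108) {}
mid (130, 150) {-100: 1, -80: 10, -70: 13}
```

The ramp started at about 105 mm travel and the resistance is now about 11.5 N, with travel near 109 mm. The click should come within about 27 mm of the ramp start.

>>> step_arm([
  {"tx":0.25,"ty":0.97,"tz":0,"ax":0,"ay":0,"az":0,"claw":-1},
  {"tx":0.25,"ty":0.97,"tz":0,"ax":0,"ay":0,"az":0,"claw":-1},
  {"tx":0.25,"ty":0.97,"tz":0,"ax":0,"ay":0,"az":0,"claw":-1},
  {"tx":0.25,"ty":0.97,"tz":0,"ax":0,"ay":0,"az":0,"claw":-1},
])

```text
time_s: 21.5
tcp_pos: [0.5548, -0.0442, 0.0898]
eef_rot: [179.9, -0.1, -104.7]
contact_force: [0.2, -6.3, 0.5]
gripper_width: 0.0002
```

>>> step_arm([
  {"tx":0.25,"ty":0.97,"tz":0,"ax":0,"ay":0,"az":0,"claw":-1},
  {"tx":0.25,"ty":0.97,"tz":0,"ax":0,"ay":0,"az":0,"claw":-1},
  {"tx":0.25,"ty":0.97,"tz":0,"ax":0,"ay":0,"az":0,"claw":-1},
])

```text
time_s: 21.8
tcp_pos: [0.5555, -0.0413, 0.0898]
eef_rot: [179.9, -0.1, -104.7]
contact_force: [0.2, -5.7, 0.4]
gripper_width: 0.0005
```

The force has dropped to about 6 N, probably the pin riding on the tooth's flat. I'll use small steps from here.

>>> step_arm([
  {"tx":0.25,"ty":0.97,"tz":0,"ax":0,"ay":0,"az":0,"claw":-1},
  {"tx":0.25,"ty":0.97,"tz":0,"ax":0,"ay":0,"az":0,"claw":-1},
])

```text
time_s: 22.0
tcp_pos: [0.556, -0.0392, 0.0898]
eef_rot: [179.9, -0.0, -104.7]
contact_force: [0.7, -4.1, 0.8]
gripper_width: 0.0005
```

```bash
python3 s.py; python3 qs.py | sed -n '1p;3,4p'
```

```text
22.0 tcp [556.  -39.2  89.8] rot [ 179.9   -0.  -104.7] G -0.3 -77.1 Fy -3.81 Fx 1.75 Fz 0.81 w 0.0005 [ 16.  16. -23.  -0. -51. -31.]
side (112, 120) {-70: 13, -60: 27, -50: 22, -40: 24, -30: 36, -20: 27, -10: 30, 0: 32, 10: 30, 20: 32, 30: 34, 40: 33, 50: 20}
side (130, 150) {-70: 7, -60: 13}
mid (112, 120) {-60: 8, -50: 9, -40: 10, -30: 10, -20: 7, -10: 7, 0: 13, 10: 8, 20: 11, 30: 12, 40: 11, 50: 11}
```

>>> step_arm([
  {"tx":0.25,"ty":0.97,"tz":0,"ax":0,"ay":0,"az":0,"claw":-1},
  {"tx":0.25,"ty":0.97,"tz":0,"ax":0,"ay":0,"az":0,"claw":-1},
])

```text
time_s: 22.25
tcp_pos: [0.5565, -0.0373, 0.0898]
eef_rot: [179.9, -0.1, -104.7]
contact_force: [-2.1, -8.5, -0.0]
gripper_width: 0.0005
```

>>> step_arm([
  {"tx":0.25,"ty":0.97,"tz":0,"ax":0,"ay":0,"az":0,"claw":-1},
  {"tx":0.25,"ty":0.97,"tz":0,"ax":0,"ay":0,"az":0,"claw":-1},
])

```text
time_s: 22.45
tcp_pos: [0.5579, -0.0344, 0.0899]
eef_rot: [-180.0, 0.1, -104.7]
contact_force: [0.3, 0.6, 0.1]
gripper_width: 0.0003
```

The force fell to zero and the tool jumped 3 mm, which looks like the click. I'll check whether the guard is ahead of the fingers.

>>> step_arm([
  {"tx":0,"ty":0,"tz":0,"ax":0,"ay":0,"az":0,"claw":-1},
  {"tx":0,"ty":0,"tz":0,"ax":0,"ay":0,"az":0,"claw":-1},
])

```text
time_s: 22.65
tcp_pos: [0.5579, -0.0344, 0.09]
eef_rot: [-180.0, 0.0, -104.6]
contact_force: [0.3, -0.1, 0.0]
gripper_width: 0.0001
```

```bash
python3 s.py; cat >> qs.py <<'E'
m=(abs(gx)<42)&(z>108)&(z<119)
h,e=np.histogram(gy[m],np.arange(-90,75,2));print('fine',{int(k):int(v) for k,v in zip(e,h) if v and (k<-55 or k>40)})
m=(abs(gx)<25)&(z>132)&(z<146);h,e=np.histogram(gy[m],np.arange(-110,-30,2));print('tab',{int(k):int(v) for k,v in zip(e,h) if v})
E
python3 qs.py | tail -2
python3 - <<'E'
from h import *
c=load('scene');u,v=proj(c,(.5976,.1215,.13));print(u,v)
u,v=int(u),int(v);cv2.imwrite('pics/s1.png',cv2.resize(c['image'][v-50:v+50,u-65:u+65],None,fx=6,fy=6,interpolation=cv2.INTER_CUBIC))
E
```

```text
22.65 tcp [557.9 -34.4  90. ] rot [-180.     0.  -104.6] G 0.3 -72.0 Fy -0.06 Fx 0.36 Fz 0.02 w 0.0001 [ 17.  16. -23.  -0. -50. -31.]
fine {-58: 3, -56: 3, 42: 7, 44: 10, 46: 10, 48: 12, 50: 9, 52: 13, 54: 15, 56: 9, 58: 8, 60: 16, 62: 6, 64: 1, 68: 1}
tab {-66: 2, -64: 1, -62: 3, -60: 2, -58: 1, -56: 4, -54: 6, -52: 12, -50: 13, -48: 12, -46: 4}
242.42270449397103 229.33237337193518
```

View pics/s1.png

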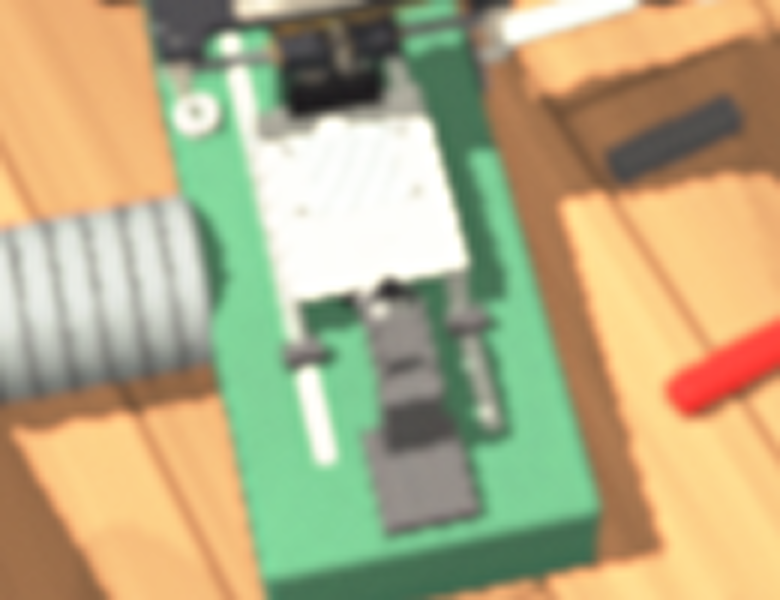

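The picture shows the hood's front edge at (380,285) against the latch post, with the fingers clear behind its black tab at (335,95). The guard is about 3–4 mm ahead of the fingers. A gentle probe will confirm it's against the buffer.

>>> step_arm([
  {"tx":0.25,"ty":0.97,"tz":0,"ax":0,"ay":0,"az":0,"claw":-1},
  {"tx":0.25,"ty":0.97,"tz":0,"ax":0,"ay":0,"az":0,"claw":-1},
  {"tx":0,"ty":0,"tz":0,"ax":0,"ay":0,"az":0,"claw":-1},
])

```text
time_s: 23.0
tcp_pos: [0.558, -0.0328, 0.0899]
eef_rot: [180.0, 0.0, -104.6]
contact_force: [0.7, 0.8, -0.1]
gripper_width: 0.0006
```

>>> step_arm([
  {"tx":0.25,"ty":0.97,"tz":0,"ax":0,"ay":0,"az":0,"claw":-1},
  {"tx":0,"ty":0,"tz":0,"ax":0,"ay":0,"az":0,"claw":-1},
])

```text
time_s: 23.2
tcp_pos: [0.5582, -0.0319, 0.0899]
eef_rot: [180.0, -0.0, -104.6]
contact_force: [0.6, -0.8, -0.2]
gripper_width: 0.0005
```

>>> step_arm([
  {"tx":0.25,"ty":0.97,"tz":0,"ax":0,"ay":0,"az":0,"claw":-1},
  {"tx":0,"ty":0,"tz":0,"ax":0,"ay":0,"az":0,"claw":-1},
])

```text
time_s: 23.4
tcp_pos: [0.5584, -0.031, 0.0898]
eef_rot: [180.0, -0.0, -104.7]
contact_force: [-0.2, 0.6, -0.1]
gripper_width: 0.0005
```

>>> step_arm([
  {"tx":0.25,"ty":0.97,"tz":0,"ax":0,"ay":0,"az":0,"claw":-1},
  {"tx":0,"ty":0,"tz":0,"ax":0,"ay":0,"az":0,"claw":-1},
])

```text
time_s: 23.6
tcp_pos: [0.5584, -0.0306, 0.0898]
eef_rot: [179.9, -0.1, -104.7]
contact_force: [0.4, -4.7, 0.4]
gripper_width: 0.0005
```

>>> step_arm([
  {"tx":0.15,"ty":0.58,"tz":0,"ax":0,"ay":0,"az":0,"claw":-1},
  {"tx":0,"ty":0,"tz":0,"ax":0,"ay":0,"az":0,"claw":-1},
])

```text
time_s: 23.8
tcp_pos: [0.5585, -0.0304, 0.0899]
eef_rot: [179.9, -0.1, -104.7]
contact_force: [-0.4, -6.5, 0.3]
gripper_width: 0.0008
```

The stiffness is about 8 N/mm, so the guard is home on its buffer. I'll back off and lift away.

>>> step_arm([
  {"tx":-1,"ty":-3.9,"tz":0,"ax":0,"ay":0,"az":0,"claw":-1},
  {"tx":-2.5,"ty":-9.7,"tz":0,"ax":0,"ay":0,"az":0,"claw":-1},
  {"tx":-5,"ty":-19.4,"tz":0,"ax":0,"ay":0,"az":0,"claw":-1},
  {"tx":-5,"ty":-19.4,"tz":5,"ax":0,"ay":0,"az":0,"claw":-1},
  {"tx":0,"ty":0,"tz":25,"ax":0,"ay":0,"az":0,"claw":-1},
  {"tx":0,"ty":0,"tz":30,"ax":0,"ay":0,"az":0,"claw":-1},
  {"tx":0,"ty":0,"tz":30,"ax":0,"ay":0,"az":0,"claw":-1},
  {"tx":0,"ty":0,"tz":0,"ax":0,"ay":0,"az":0,"claw":-1},
  {"tx":0,"ty":0,"tz":0,"ax":0,"ay":0,"az":0,"claw":-1},
])

```text
time_s: 24.7
tcp_pos: [0.5454, -0.082, 0.1805]
eef_rot: [-179.9, 0.1, -104.7]
contact_force: [-0.6, 0.0, -0.6]
gripper_width: 0.0006
```

```bash
python3 qs.py | tail -2; python3 s.py; python3 - <<'E'
from h import *
c=load('scene');P=cloud(c)
m=(abs(P[...,0]-.4405)<.04)&(abs(P[...,1]+.2935)<.04)&(c['image'].max(-1)<150)&(P[...,2]>.013)&(P[...,2]<.03);print('bar in tray',m.sum(),P[m].mean(0).round(3))
E
```

```text
fine {-60: 2, -58: 2, -56: 4, 42: 8, 44: 10, 46: 6, 48: 12, 50: 8, 52: 12, 54: 16, 56: 11, 58: 15, 60: 9, 62: 6, 64: 3, 70: 1}
tab {-60: 2, -58: 5, -56: 4, -54: 7, -52: 7, -50: 10, -48: 13, -46: 5}
24.75 tcp [544.8 -82.  179.5] rot [ 179.9    0.  -104.7] G -0.5 -121.3 Fy -0.55 Fx -0.8 Fz -0.01 w 0.0006 [ 12.  10. -18.  -0. -62. -26.]
bar in tray 0 [nan nan nan]<stdin>:3: RuntimeWarning: Mean of empty slice.
  ret = um.true_divide(
```

```bash
python3 - <<'E'
from h import *
ok=0
for n in('top','scene'):
    c=cap(n);P=cloud(c)
    m=(abs(P[...,0]-.4405)<.035)&(abs(P[...,1]+.2935)<.045)
    k=m&(P[...,2]>.012)&(P[...,2]<.026)
    print(n,m.sum(),k.sum(),np.percentile(P[m][:,2],[5,50,95]).round(3) if m.any() else '',(P[k].mean(0).round(3),c['image'][k].mean(0)) if k.any() else '')
    ok|=k.sum()>5
print(r.get_state()['qd'].round(2)); 
if ok: print(r.close_job())
E
```

```text
top 702 108 [0.001 0.006 0.02 ] (array([ 0.443, -0.293,  0.018]), array([ 93.16666667,  97.50925926, 100.01851852]))
scene 4 0 [0.001 0.005 0.008] 
[ 0.08  0.44  0.07  0.17 -0.09 -0.05]
the job is handed in; nothing more can be done
None
```

The offcut is in the small white tray, the guard is shut over the wheel and appears latched, and I handed the job in at about 25 s. No verdict was reported.

**What went wrong first:** two grasps closed on nothing. The wrist depth showed the real fingertips about 33 mm short of where the reported TCP and 19 mm overhang put them. After I corrected for that, the bar was gripped at 13.4 mm, and the later moves used the same offset.

**Last checks:**
- **Offcut:** the top camera saw it lying flat in the tray, centred near (443, -293) mm with its top at about 18 mm. The scene camera had almost no view into the tray, so it couldn't confirm this.
- **Click:** resistance rose to about 11.7 N from 105 mm travel, then fell to zero as the guard jumped ahead of the fingers at about 125 mm.
- **Buffer:** a gentle probe met stiff resistance and peaked at about 6.5 N, well below the 22 N limit. After I backed off, the guard stayed at about 128 mm travel.
- **Not confirmed:** I judged the latch from the force, the jump and the stiffness, because the cameras couldn't resolve the pin itself. I didn't re-measure the other things on the bench at the end; no unexpected contact force showed up during the moves.

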